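# Demagnetise the detent balls

### The arm

A 6-joint arm with a two-finger parallel gripper is mounted at the origin on the work surface. World frame = base frame: x ahead of the robot, y to its left, z up, the work surface at z = 0. Lengths are in mm, angles in rad, forces in N, time in s.
With the tool pointing down it reaches from about 275 to 825 mm from the base axis. Payload 5.2 kg.
Tool frame: the origin (TCP) lies on the centre line of the jaws, within the pads' length; the fingertips stand 17 mm ahead of it and the grasp point (between the pads) lies 2 mm behind it (nose_length is the z of the fingertips in the tool frame, in mm); z points along the fingers, y is the direction in which the jaws open and shut (so a half turn about z gives the same grasp; the last joint's range is limited). The gripper opens to 93 mm and grips with 3 to 60 N. Pads are 15 mm wide; open, the fingers measure 128 mm over their backs; the gripper's body (75 mm by 188 mm) begins 65 mm behind the grasp point.
Start: joints at [0.914, 0.259, 1.535, -0, 1.348, -0.203], TCP at [241.091, 494.348, 235.653] pointing down, gripper open.
Joint ranges: [-3.14, 3.14], [-0.91, 2.08], [0.19, 2.58], [-1.22, 4.36], [0.22, 2.71], [-3.12, 3.12]. Speed limits (rad/s): [2.57, 2.57, 3.14, 3.14, 3.14, 3.14].

### API

Orientations are given as a unit quaternion [x, y, z, w].
In Python, from bench import get_state, snapshot, camera_info, sign_off, look_for, nose_length gives the robot as it stands.
- The arm moves only by the shell command python3 -m inch 'ROWS'. ROWS is JSON, a list of rows, each a list of 5 numbers: the gripper command: -1 is fully open, 1 is shut, values between are in proportion, then the shift along the tool's x, y, z in mm, then the turn about the tool's z in rad. A call has exactly 8 rows; each row shifts and turns the pose as measured when the row begins, along the tool's axes as they then stand; what a row does not reach is not made up. A row lasts 1/10 s, in which the tool goes at most 50 mm and 8.59 degrees, less where a joint would pass 70% of its speed; a pose out of reach is approached as far as the arm can. A call with a gripper value outside its range is refused whole. The fingers move at their own pace and stop on an object; the grip force is fixed at half the most. Time passes only in rows, so rows that do not move let the fingers close, or fill a call up. It gives the time, the measured TCP pose, the force and the opening at its end, in the units of the state.
- get_state(): the state, without advancing time (a new reading comes with each control period).
- snapshot(name): name is "scene" or "side" or "wrist"; returns the picture (384x512x3 uint8, red, green, blue); there is no depth.
- camera_info(name): a dict with "intrinsics" (3x3 intrinsics, pixels), "rvec" (rotation vector, rad) and "tvec" (3), from world to camera coordinates, as OpenCV has them. Camera axes: x right, y down, z forward; pixel columns grow to the right and rows downward; lengths in mm; the calibration is good to about 2 mm. A picture is of the moment at which its call begins: read the wrist's pose just before it. camera_info takes no time and is no camera call; for the wrist camera it gives the pose at the moment of the call.
- sign_off(): hands the job in, once; it reports no verdict.
Trained networks look in the newest picture that a camera, given by its name, has taken for a name from the list of things; names that differ only in an ending like _2 or _b are one class to them, and where a whole thing is asked for, a point or a joint stands for the part that bears it (a point fixed in the world has none). Each returns a list of dicts, best first, with "conf" (0 to 1); they miss things now and then, are a little off and sometimes report something else, mostly with a low value. They report only what shows in the picture. A call takes as long as a camera call. They do not tell look-alikes from the thing itself.
- look_for(name, camera): "position" ([column, row] in pixels, amid what is visible of it).
The state is a dict: "time_s": time; "joints": joint angles; "joint_vel": joint speeds; "effort": joint torques, N m; "tcp_pos": TCP position; "tcp_rot": TCP orientation; "wrist_force": force on the tool from outside, world axes, zero at the start; "torque": the same for the moment, N m; "opening": finger opening in mm.
Only numpy, scipy, OpenCV 4.12 (cv2) and the standard library are available. Lean on these libraries where they do the work, as an engineer would, in place of code of your own. Each camera call takes 0.05 s, during which the arm holds its last target.

### The job

Pour all six steel detent balls from the tin cup into the demagnetiser's tray and stand the empty cup upright back on the bench. Then push the dial's red post clockwise past its first two clicks to the third (pointer at the red mark, short of the end stop) and finish while still holding it there with the gripper against its return spring. Leave the shims, the key bar and the punch where they lie.

Things in the scene. Friction and masses are not known exactly. Their poses are not given: they have to be found in the camera images.
- machine: Grey-green bench demagnetiser fixed to the bench, housing 200 (x) x 330 (y) mm, top face 50 mm up. Origin: centre of its underside; x away from the robot at yaw 0, y to its left, z up. Open square brass tray on the left of the top, dial on the right; a steel block 45 mm high stands behind the tray (+x), below its rim
- tray_floor (a point): Centre of the tray's inner floor, 56 mm above the bench, at x 0, y +90 mm in the machine's frame, axes as the machine's. The tray is 120 x 120 mm inside, walls 5 mm thick, rim 49 mm above this point (105 mm above the bench), open on top
- dial_axis (a point): Point on the dial's vertical turning axis, on the housing's top face 50 mm above the bench, at x 0, y -75 mm in the machine's frame, axes as the machine's
- dial_post (a point): Centre of the top of the dial's upright round red post: 18 mm diameter, 52 mm tall, top 116 mm above the bench; arm and hub (radius 34 mm) below it reach 66 mm. It turns with the dial, 60 mm from dial_axis; its direction from there, counter-clockwise from above from the machine's +x, is 245 degrees (4.276 rad) minus the dial value
- dial (a joint): Dial angle, rad: 0 at rest, growing clockwise from above, end stop 1.6. A spring (0.12 N m at 0, 0.31 at the stop; 2 to 5 N at the post) returns it to 0 when let go. Clicks 1, 2, 3 lie at 0.4, 0.8, 1.2; humps before each and at 1.4 need about 0.1 N m (2 N at the post) more. On the cream plate black marks show rest, clicks 1 and 2, a wide red mark click 3
- cup: Loose round tin cup, 72 mm tall, flaring from 42 mm wide at the foot to 64 mm at the rim, wall 2.5 mm, floor 4 mm, 0.12 to 0.20 kg empty. Origin: centre of its underside; z up its axis. Two flat copper grip lugs on its +y and -y sides, outer faces parallel and 64 mm apart, each 22 mm wide (x), from 24 to 64 mm above the foot
- ball0_center (a point): Centre of loose steel detent ball 1 of six, 14 mm diameter, 11.5 g, oiled and slippery; starts in the cup
- ball1_center (a point): Centre of loose steel detent ball 2 of six, 14 mm diameter, 11.5 g, oiled and slippery; starts in the cup
- ball2_center (a point): Centre of loose steel detent ball 3 of six, 14 mm diameter, 11.5 g, oiled and slippery; starts in the cup
- ball3_center (a point): Centre of loose steel detent ball 4 of six, 14 mm diameter, 11.5 g, oiled and slippery; starts in the cup
- ball4_center (a point): Centre of loose steel detent ball 5 of six, 14 mm diameter, 11.5 g, oiled and slippery; starts in the cup
- ball5_center (a point): Centre of loose steel detent ball 6 of six, 14 mm diameter, 11.5 g, oiled and slippery; starts in the cup
- shims: Loose brass shim pack, a stack of discs, 45 mm diameter, 20 mm tall, bystander; origin: centre of its underside
- keybar: Loose steel key stock bar 12 x 150 x 12 mm lying along its y, bystander; origin: centre of its underside
- punch: Loose copper punch 140 mm long, 12 mm thick, lying along its x, bystander; origin: on its underside near the middle
- vise: Pale blue steel bench vise, fixed, with a toothed steel synchro hub in its jaws, about 210 x 130 mm, 161 mm tall, its screw handle towards its own -x, bystander; origin: centre of its underside
Mind the look-alikes: they are no part of the job. There is more than one size of the cup; the one meant has the size given above.

How it is judged (in metres and radians):
On the way, in this order (a step that is already met when the one before it is completed fails the run):
1. all six balls lie in the tray (x of ball0_center in the frame of tray_floor between -0.06 and 0.06 m and y of ball0_center in the frame of tray_floor between -0.06 and 0.06 m and z of ball0_center in the frame of tray_floor between 0 and 0.045 m and x of ball1_center in the frame of tray_floor between -0.06 and 0.06 m and y of ball1_center in the frame of tray_floor between -0.06 and 0.06 m and z of ball1_center in the frame of tray_floor between 0 and 0.045 m and x of ball2_center in the frame of tray_floor between -0.06 and 0.06 m and y of ball2_center in the frame of tray_floor between -0.06 and 0.06 m and z of ball2_center in the frame of tray_floor between 0 and 0.045 m and x of ball3_center in the frame of tray_floor between -0.06 and 0.06 m and y of ball3_center in the frame of tray_floor between -0.06 and 0.06 m and z of ball3_center in the frame of tray_floor between 0 and 0.045 m and x of ball4_center in the frame of tray_floor between -0.06 and 0.06 m and y of ball4_center in the frame of tray_floor between -0.06 and 0.06 m and z of ball4_center in the frame of tray_floor between 0 and 0.045 m and x of ball5_center in the frame of tray_floor between -0.06 and 0.06 m and y of ball5_center in the frame of tray_floor between -0.06 and 0.06 m and z of ball5_center in the frame of tray_floor between 0 and 0.045 m), for 0.2 s.
2. the empty cup stands upright on the bench, let go (height (world z) of cup below 0.006 m and angle between cup's own z axis and vertical below 0.1 rad and linear speed of cup below 0.03 m/s and contact force between each of the fingers, the arm and cup below 0.1 N), for 0.2 s.
3. the dial is at its third click (value of joint dial between 1.04 and 1.36 rad), for 0.3 s.
At the end, for the whole second after the job is handed in: All six balls are inside the tray; the cup stands upright (within 0.1 rad) on the bench, at rest and not touched by the robot; the dial is in its third click (1.04 to 1.36 rad), still, with the robot pushing on it with more than 0.5 N (all of step 1 and all of step 2 and all of step 3 and velocity of joint dial between -0.3 and 0.3 rad/s and contact force between any of the fingers, the arm and dial above 0.5 N); the arm keeps its last pose, push and grip.
It fails at once if the shims, the key bar or the punch is shoved more than 15 mm (distance of any of shims, keybar, punch from where it was at the start of the episode above 0.015 m).
It also fails if it takes over 64 s, if anything falls off the work surface, if the arm or the gripper's body presses on something with over 40 N, if the wrist force passes 120 N, or if a joint passes its speed limit or range.

## Working session

There is one attempt and no reset: what is moved stays moved. The work goes in short steps, Python scripts to look and compute and a shell command to move; the robot and the scene stay as the last step left them, time stands still between calls to the robot, and variables do not carry over. Pictures are saved under pics/ and viewed, and the job is handed in when it is done.

```bash
ls; mkdir -p pics; cat > h.py <<'E'
import numpy as np,cv2
from bench import get_state, snapshot, camera_info, sign_off, look_for, nose_length
from scipy.spatial.transform import Rotation as R
def save(cam,name):
    im=snapshot(cam); cv2.imwrite('pics/'+name+'.png',im[:,:,::-1]); return im
def cam(c):
    i=camera_info(c); K=np.array(i['intrinsics'],float); Rm=R.from_rotvec(np.array(i['rvec'],float).ravel()).as_matrix(); t=np.array(i['tvec'],float).ravel(); return K,Rm,t
def ray(c,px,z):
    K,Rm,t=cam(c) if isinstance(c,str) else c
    d=Rm.T@np.linalg.inv(K)@np.array([px[0],px[1],1.]); o=-Rm.T@t
    return o+d*(z-o[2])/d[2]
def proj(c,P):
    K,Rm,t=cam(c) if isinstance(c,str) else c
    p=(Rm@np.atleast_2d(P).T).T+t; p=(K@p.T).T; return p[:,:2]/p[:,2:]
E
python3 - <<'E'
from h import *
s=get_state();print(s)
for c in('scene','side','wrist'):
    save(c,c+'0')
    K,Rm,t=cam(c);print(c,-Rm.T@t,K[0,0])
    for n in('machine','dial_post','cup','shims','keybar','punch','vise','ball0_center'):
        print(n,[(np.round(d['position']).tolist(),round(d['conf'],2)) for d in look_for(n,c)])
print(get_state()['time_s'])
E
```

```text
pics
{'time_s': 0.0, 'joints': array([ 9.14214005e-01,  2.59325720e-01,  1.53606382e+00,  2.67645329e-06,
        1.34800880e+00, -2.02793786e-01]), 'joint_vel': array([ 0.00046774, -0.00043099, -0.00063498, -0.0010028 , -0.00234141,
        0.00061725]), 'effort': array([-6.94974369e-04, -4.37306964e+01, -2.84001517e+01,  7.18551152e-02,
        4.11507476e-02, -1.51776076e-04]), 'tcp_pos': array([240.76102742, 493.93357568, 234.83471945]), 'tcp_rot': array([ 2.24952679e-01,  9.74369271e-01, -8.20230386e-04, -3.77300624e-04]), 'wrist_force': array([-0.24137745,  0.55734091, -0.27274353]), 'torque': array([ 0.02370265,  0.00382077, -0.00699311]), 'opening': 92.96323732542149}
scene [1181.94386221  504.23095075 1150.65302322] 434.0579942147156
machine [([246.0, 214.0], 0.56)]
dial_post [([220.0, 193.0], 0.68)]
cup [([387.0, 198.0], 0.82), ([385.0, 252.0], 0.76), ([359.0, 227.0], 0.55)]
shims [([343.0, 266.0], 0.6)]
keybar [([176.0, 240.0], 0.61)]
punch []
vise [([158.0, 144.0], 0.57), ([178.0, 236.0], 0.22)]
ball0_center []
side [ 341.53788374 -876.63767737  623.20483718] 396.4668500851845
machine [([264.0, 224.0], 0.7)]
dial_post [([276.0, 233.0], 0.88)]
cup [([157.0, 166.0], 0.89), ([197.0, 173.0], 0.67)]
shims [([235.0, 176.0], 0.57)]
keybar [([346.0, 248.0], 0.54)]
punch [([222.0, 334.0], 0.56)]
vise [([296.0, 334.0], 0.96)]
ball0_center [([272.0, 231.0], 0.55)]
wrist [176.41491761 524.92520001 383.78144628] 296.5649869101037
machine []
dial_post []
cup [([218.0, 336.0], 0.9), ([288.0, 324.0], 0.79), ([187.0, 264.0], 0.62)]
shims []
keybar []
punch []
vise []
ball0_center []
1.35
```

View pics/scene0.png

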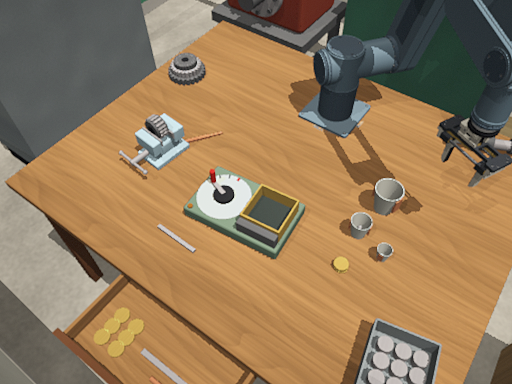

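View pics/side0.png

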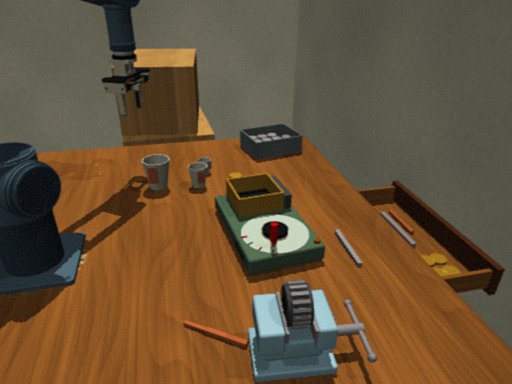

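View pics/wrist0.png

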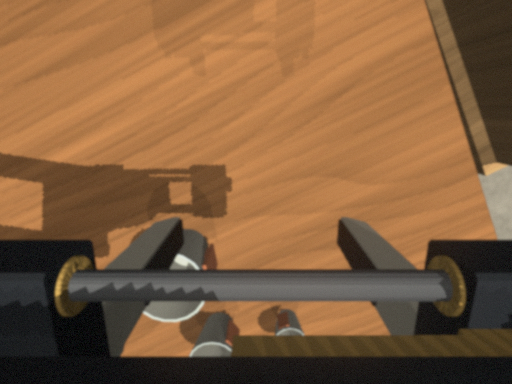

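```bash
python3 - <<'E'
from h import *
im=cv2.imread('pics/scene0.png')
cv2.imwrite('pics/cupz.png',cv2.resize(im[165:285,320:420],None,fx=5,fy=5,interpolation=cv2.INTER_CUBIC)[:600])
cv2.imwrite('pics/machz.png',cv2.resize(im[155:265,170:320],None,fx=5,fy=5,interpolation=cv2.INTER_CUBIC))
im=cv2.imread('pics/side0.png')
cv2.imwrite('pics/sidez.png',cv2.resize(im[140:280,130:330],None,fx=4,fy=4,interpolation=cv2.INTER_CUBIC))
s=cam('scene')
for p in [(387,198),(360,226),(385,252)]:
    print(p,ray(s,p,40))
E
```

```text
(387, 198) [292.47908609 352.65753673  40.        ]
(360, 226) [434.93779388 332.73982758  40.        ]
(385, 252) [472.43579595 433.06217202  40.        ]
```

View pics/cupz.png

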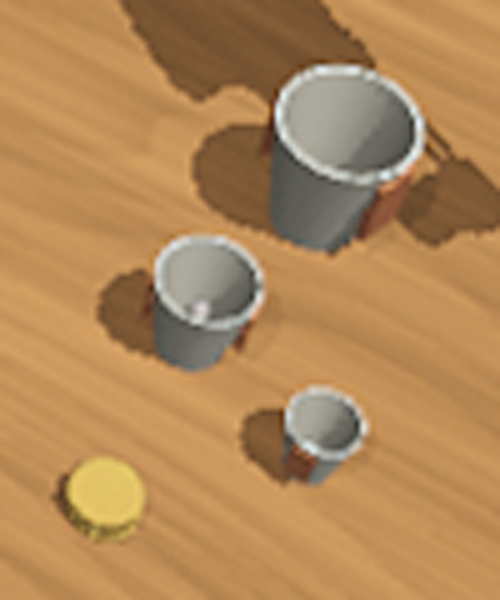

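View pics/machz.png

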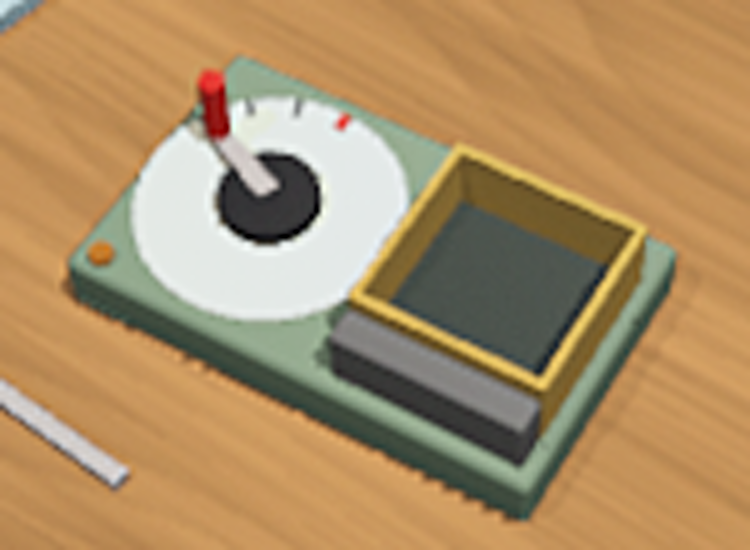

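View pics/sidez.png

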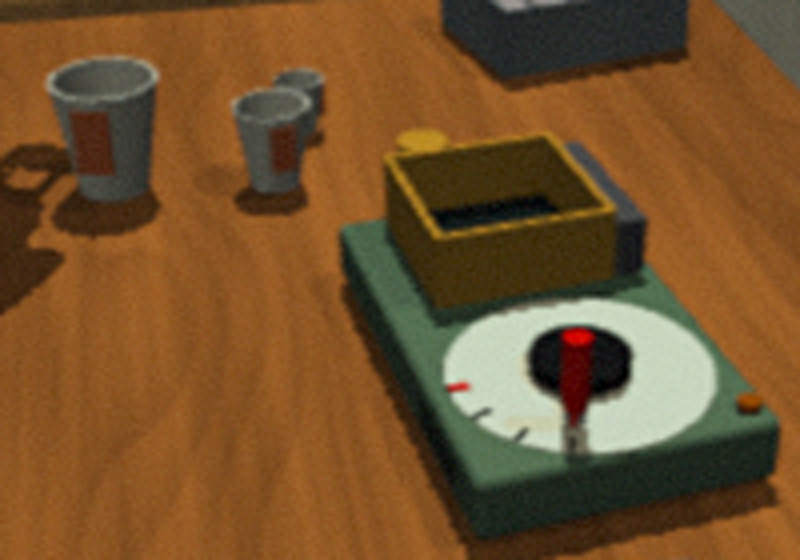

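```bash
cat > fit.py <<'E'
from h import *
from scipy.optimize import least_squares
s=cam('scene'); sd=cam('side')
def un(p,k,o): return (np.array(p,float)+.5)/k-.5+np.array(o)
M=[(-100,-165,50),(-100,165,50),(100,165,50),(100,-165,50),(-65,25,105),(-65,155,105),(65,155,105),(65,25,105)]
px=un([(245,58),(675,258),(525,492),(72,264),(460,145),(645,228),(545,388),(350,295)],5,(170,155))
# side: tray rim corners & housing
Ms=[(-65,155,105),(65,155,105),(65,25,105),(-65,25,105),(-100,165,50),(100,-165,50),(-100,-165,50)]
ps=un([(387,157),(550,135),(615,210),(436,238),(342,230),(775,418),(482,488)],4,(130,140))
def w(p,A):
    c,n=np.cos(p[2]),np.sin(p[2]); A=np.array(A,float); return np.c_[p[0]+c*A[:,0]-n*A[:,1],p[1]+n*A[:,0]+c*A[:,1],A[:,2]]
f=lambda p:np.r_[(proj(s,w(p,M))-px).ravel(),(proj(sd,w(p,Ms))-ps).ravel()]
r=least_squares(f,[500,50,0.,],x_scale=[100,100,1]);p=r.x
print('machine',p,np.sqrt(np.mean(r.fun**2)));print(np.round(r.fun,1))
print('tray',w(p,[(0,90,56)]),'axis',w(p,[(0,-75,50)]))
for d in(0,.4,.8,1.2):
    a=4.276-d;print(d,w(p,[(60*np.cos(a),-75+60*np.sin(a),116)]))
# cups: rim L,R,top,bottom from scene
for nm,(c,wd) in dict(med=((209,282),108),big=((348,123),146),small=((325,424),82)).items():
    q=un(c,5,(320,165)); P=ray(s,q,72); a=ray(s,q+[wd/10,0],72);b=ray(s,q-[wd/10,0],72);print(nm,P,np.linalg.norm(a-b))
q=un((271,102),4,(130,140));print('side med',ray(sd,q,72), np.linalg.norm(ray(sd,q+[39/4,0],72)-ray(sd,q-[39/4,0],72)))
E
python3 fit.py
```

```text
machine [5.82341823e+02 6.65413985e+00 9.88472750e-02] 1.1770425250163523
[-1.3 -2.1  1.6 -2.1  0.5  0.5 -2.1 -0.8 -0.2 -0.3  0.8  0.1 -0.2  0.6
 -0.5  0.2 -0.5 -0.8  0.3 -1.2  0.6 -0.5  0.1 -0.3 -1.  -2.4  2.7  0.3
 -1.7 -1.2]
tray [[573.46004858  96.21481247  56.        ]] axis [[589.743302 -67.979754  50.      ]]
0 [[ 569.87319092 -124.59405153  116.        ]]
0.4 [[ 549.39507184 -112.38718944  116.        ]]
0.8 [[535.28705113 -93.16936972 116.        ]]
1.2 [[529.77647504 -69.97466355 116.        ]]
med [438.50028526 332.82359922  72.        ] 63.46703259915792
big [283.17890769 347.64296636  72.        ] 90.28924383242509
small [485.94885609 430.52357443  72.        ] 45.97046801701351
side med [436.41029266 335.02522352  72.        ] 64.56884383053662
```

```bash
cat > ov.py <<'E'
from h import *
import sys
def cupov(cn,img,c,yaw,z0=0):
    for s in(1,-1):
        A=np.array([(x,s*32,z) for x,z in((-11,24),(11,24),(11,64),(-11,64))],float)
        cc,n=np.cos(yaw),np.sin(yaw)
        W=np.c_[c[0]+cc*A[:,0]-n*A[:,1],c[1]+n*A[:,0]+cc*A[:,1],A[:,2]]
        yield proj(cn,W)
if __name__=='__main__':
    for c,off,k in(('scene',(335,205),12),('side',(180,155),12)):
        im=cv2.imread(f'pics/{c}0.png'); C=cam(c); tiles=[]
        a=np.linspace(0,2*np.pi,60)
        for yd in (None,-20,0,20,40,60):
            t=cv2.resize(im[off[1]:off[1]+40,off[0]:off[0]+40],None,fx=6,fy=6,interpolation=cv2.INTER_CUBIC)
            if yd is not None:
                for P in list(cupov(C,im,(437.5,334),np.radians(yd)))+[proj(C,np.c_[437.5+r*np.cos(a),334+r*np.sin(a),0*a+z]) for r,z in((32,72),(21,0))]:
                    cv2.polylines(t,[np.int32((P-off+.5)*6)],True,(0,255,0),1)
                cv2.putText(t,str(yd),(5,15),0,.5,(0,0,0))
            tiles.append(t)
        cv2.imwrite(f'pics/ov_{c}.png',np.vstack([np.hstack(tiles[:3]),np.hstack(tiles[3:])]))
E
python3 ov.py
```

```text
(no output)
```

View pics/ov_scene.png

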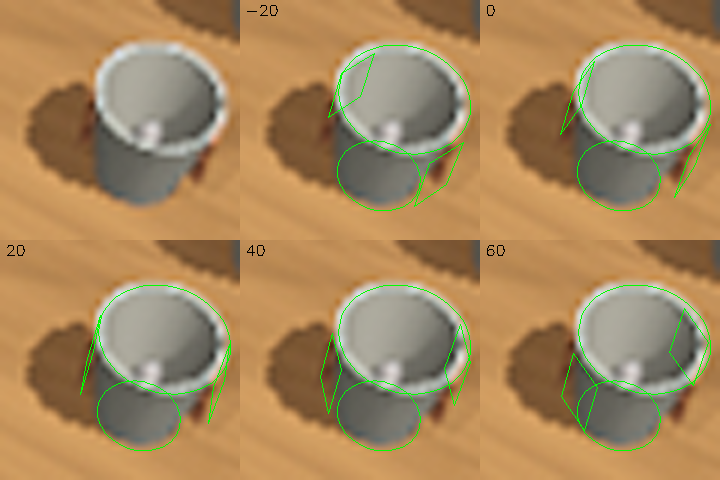

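View pics/ov_side.png

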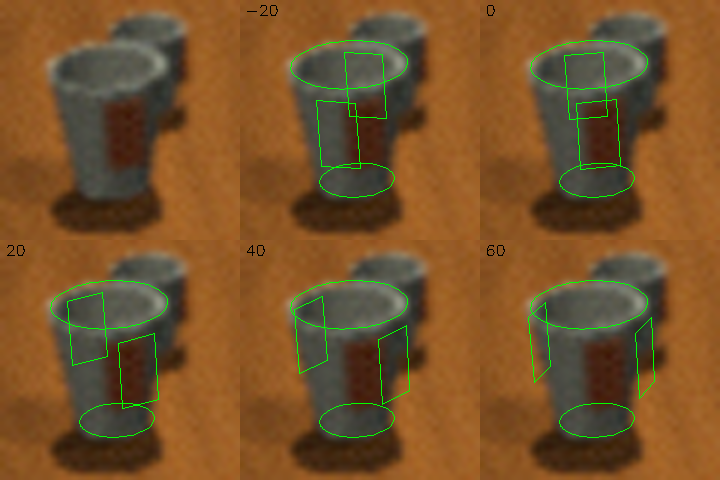

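```bash
cat > plan.py <<'E'
from h import *
import sys
# plan.py x y z [yawdeg of tool y axis] -> dx dy dz in tool axes (before turning), total turn
def tool():
    s=get_state(); Rm=R.from_quat(s['tcp_rot']).as_matrix(); return s,Rm
s,Rm=tool()
a=np.degrees(np.arctan2(Rm[1,1],Rm[0,1]))
print('t',s['time_s'],'tcp',np.round(s['tcp_pos'],1),'yang',round(a,1),'tilt',np.round(Rm[:,2],3),'j',np.round(s['joints'],2),'F',np.round(s['wrist_force'],1),'open',round(s['opening'],1))
if len(sys.argv)>3:
    d=np.array([float(v) for v in sys.argv[1:4]])-s['tcp_pos']
    print('world d',np.round(d,1),'tool d',np.round(Rm.T@d,1))
    if len(sys.argv)>4:
        t=float(sys.argv[4]); dd=(t-a+180)%360-180; print('turn (tool)',round(-np.radians(dd),3))
        b=np.radians(t); y=np.array([np.cos(b),np.sin(b),0]); z=np.array([0,0,-1.]); x=np.cross(y,z)
        print('tool d after turn',np.round([x@d,y@d,z@d],1))
E
python3 plan.py 437 333 150 97
```

```text
t 1.35 tcp [241.1 494.4 235.7] yang 64.0 tilt [-0.  0. -1.] j [ 0.91  0.26  1.53  0.    1.35 -0.2 ] F [-0.4 -0.1  0.2] open 93.2
world d [ 195.9 -161.4  -85.7] tool d [-246.8  -59.1   85.7]
turn (tool) -0.576
tool d after turn [-174.8 -184.    85.7]
```

```bash
python3 -m inch '[[-1,0,0,0,-0.144],[-1,0,0,0,-0.144],[-1,0,0,0,-0.144],[-1,0,0,0,-0.144],[-1,-30,-32,0,0],[-1,-30,-32,0,0],[-1,-30,-32,0,0],[-1,-30,-32,0,0]]'; python3 plan.py 437 333 150 97
```

```text
time_s: 2.15
tcp_pos: [377.9, 386.3, 235.7]
tcp_rot: [-0.079, 0.997, 0.001, -0.0]
wrist_force: [0.6, 0.1, 0.9]
opening: 93.1
t 2.15 tcp [377.9 386.3 235.7] yang 99.1 tilt [-0.001  0.003 -1.   ] j [ 0.59  0.24  1.56  0.    1.34 -1.14] F [0.6 0.1 0.9] open 93.1
world d [ 59.1 -53.3 -85.7] tool d [-50.  -62.2  85.5]
turn (tool) 0.036
tool d after turn [-52.2 -60.1  85.7]
```

```bash
python3 -m inch '[[-1,-13,-16,18,0.03],[-1,-13,-15,18,0],[-1,-13,-15,18,0],[-1,-13,-15,18,0],[-1,0,0,12,0],[-1,0,0,0,0],[-1,0,0,0,0],[-1,0,0,0,0]]'; python3 - <<'E'
from h import *
save('wrist','wrist1');save('side','side1'); save('scene','scene1')
im=cv2.imread('pics/side1.png');a=cv2.resize(im[100:220,150:270],None,fx=4,fy=4,interpolation=2)
b=cv2.imread('pics/scene1.png');b=cv2.resize(b[180:300,310:430],None,fx=4,fy=4,interpolation=2)[:480,:300]
cv2.imwrite('pics/c1.png',np.hstack([a,b]))
print(proj('wrist',[[437,333,72]]))
E
python3 plan.py 437 333 44 97
```

```text
time_s: 2.95
tcp_pos: [445.2, 328.2, 150.8]
tcp_rot: [-0.06, 0.998, 0.002, 0.002]
wrist_force: [0.9, 0.0, -0.7]
opening: 93.0
[[267.09232914 191.47029369]]
t 3.1 tcp [445.5 328.3 151.1] yang 96.8 tilt [ 0.005  0.005 -1.   ] j [ 0.43  0.33  1.65  0.    1.15 -1.26] F [ 0.2  0.  -0.5] open 92.9
world d [  -8.5    4.7 -107.1] tool d [  8.5   5.2 107.1]
turn (tool) -0.003
tool d after turn [  7.9   5.7 107.1]
```

View pics/wrist1.png

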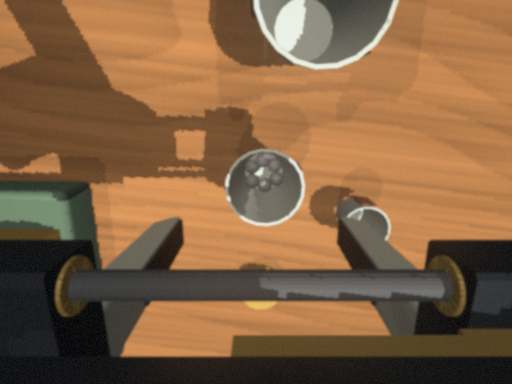

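View pics/c1.png

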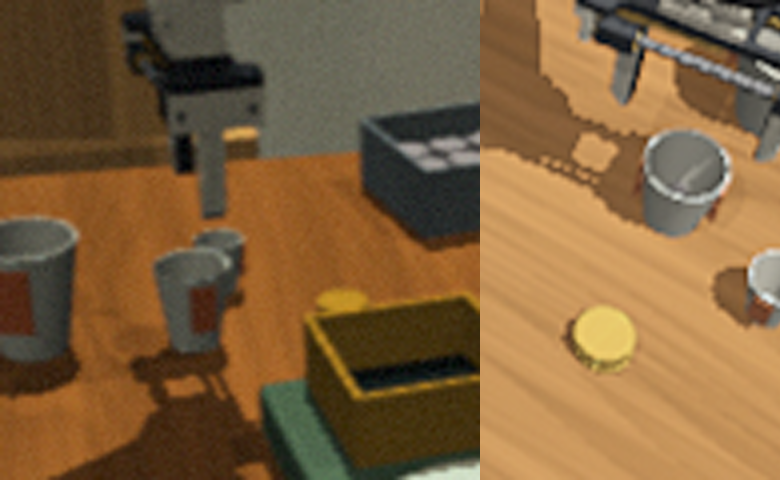

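```bash
python3 - <<'E'
from h import *
print(ray('wrist',(265,187),72), ray('wrist',(305,187),72)-ray('wrist',(225,187),72))
E
python3 plan.py 436 333 70 97
```

```text
[433.53958905 330.89349915  72.        ] [-7.4280835  62.94755696  0.        ]
t 3.1 tcp [445.5 328.3 151.1] yang 96.8 tilt [ 0.005  0.005 -1.   ] j [ 0.43  0.33  1.65  0.    1.15 -1.26] F [ 0.2  0.  -0.5] open 92.9
world d [ -9.5   4.7 -81.1] tool d [ 9.3  5.4 81.1]
turn (tool) -0.003
tool d after turn [ 8.9  5.8 81.1]
```

```bash
python3 -m inch '[[-1,9,3.5,10,0],[-1,0,0,22,0],[-1,0,0,22,0],[-1,0,0,22,0],[-1,0,0,20,0],[-1,0,0,9,0],[-1,0,0,0,0],[-1,0,0,0,0]]';python3 plan.py 436 332 44 97
```

```text
time_s: 3.9
tcp_pos: [431.9, 334.9, 43.3]
tcp_rot: [-0.062, 0.998, 0.004, 0.004]
wrist_force: [0.1, 0.3, -0.4]
opening: 93.3
t 3.9 tcp [431.9 334.9  43.3] yang 97.1 tilt [ 0.008  0.008 -1.   ] j [ 0.45  0.45  1.78  0.    0.9  -1.24] F [ 0.1  0.3 -0.4] open 93.3
world d [ 4.1 -2.9  0.7] tool d [-3.7 -3.3 -0.6]
turn (tool) 0.001
tool d after turn [-3.7 -3.3 -0.7]
```

```bash
python3 -m inch '[[-1,-3.5,-2,0,0],[-1,0,0,0,0],[0.5,0,0,0,0],[1,0,0,0,0],[1,0,0,0,0],[1,0,0,0,0],[1,0,0,0,0],[1,0,0,0,0]]';python3 plan.py 436 332 110 97; python3 - <<'E'
from h import *
save('side','side2'); im=cv2.imread('pics/side2.png');cv2.imwrite('pics/c2.png',cv2.resize(im[100:220,130:270],None,fx=5,fy=5,interpolation=2))
E
```

```text
time_s: 4.7
tcp_pos: [438.2, 334.1, 47.0]
tcp_rot: [-0.062, 0.998, 0.005, 0.008]
wrist_force: [0.3, 0.3, 0.1]
opening: 64.2
t 4.7 tcp [438.2 334.1  47. ] yang 97.1 tilt [ 0.014  0.011 -1.   ] j [ 0.45  0.45  1.78  0.    0.9  -1.25] F [0.3 0.3 0.1] open 64.2
world d [-2.2 -2.1 63. ] tool d [  1.5  -1.3 -63. ]
turn (tool) 0.001
tool d after turn [  2.5  -1.8 -63. ]
```

View pics/c2.png

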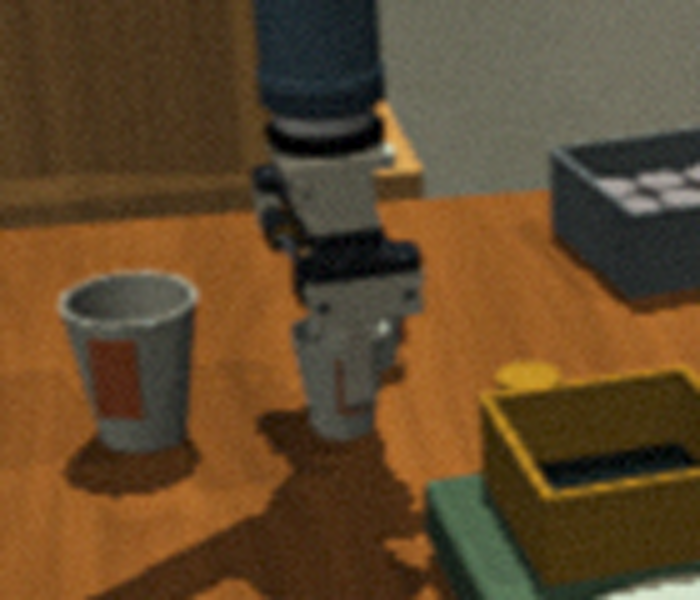

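```bash
python3 -m inch '[[1,0,0,-20,0],[1,0,0,-30,0],[1,0,0,-30,0],[1,0,0,-28,0],[1,0,-20,0,0],[1,0,-30,0,0],[1,0,-30,0,0],[1,0,0,0,0]]';python3 plan.py 469 86 137 95.7; python3 - <<'E'
from h import *
save('side','side3'); im=cv2.imread('pics/side3.png');cv2.imwrite('pics/c3.png',cv2.resize(im[80:220,130:290],None,fx=4,fy=4,interpolation=2))
E
```

```text
time_s: 5.55
tcp_pos: [443.3, 251.1, 154.9]
tcp_rot: [-0.063, 0.998, 0.003, 0.003]
wrist_force: [-0.1, -0.6, -3.0]
opening: 64.8
t 5.55 tcp [443.3 251.1 154.9] yang 97.3 tilt [ 0.006  0.007 -1.   ] j [ 0.29  0.25  1.75  0.01  1.13 -1.41] F [-0.1 -0.6 -3. ] open 64.8
world d [  25.7 -165.1  -17.9] tool d [  -4.5 -167.1   16.9]
turn (tool) 0.027
tool d after turn [  -9.1 -166.9   17.9]
```

View pics/c3.png

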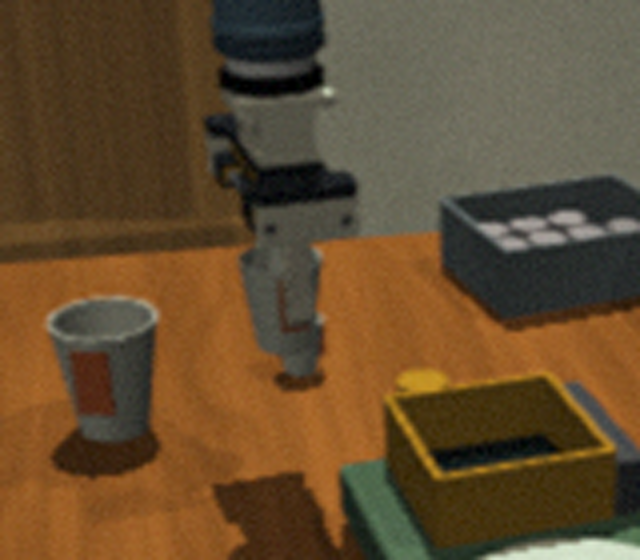

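```bash
python3 -m inch '[[1,0,-30,0,0.027],[1,0,-30,0,0],[1,0,-30,0,0],[1,0,-30,0,0],[1,0,-30,0,0],[1,-3,-14,10,0],[1,-3,0,7,0],[1,0,0,0,0]]';python3 plan.py 469 86 137 95.7
```

```text
time_s: 6.4
tcp_pos: [466.7, 91.7, 134.2]
tcp_rot: [-0.051, 0.999, 0.006, 0.002]
wrist_force: [-0.8, 0.8, -3.3]
opening: 64.5
t 6.4 tcp [466.7  91.7 134.2] yang 95.8 tilt [ 0.004  0.013 -1.   ] j [-0.05  0.22  1.86  0.02  1.06 -1.73] F [-0.8  0.8 -3.3] open 64.5
world d [ 2.3 -5.7  2.8] tool d [-1.7 -5.9 -2.9]
turn (tool) 0.002
tool d after turn [-1.7 -5.9 -2.8]
```

```bash
python3 -m inch '[[1,0,-5,-5,0],[1,-9,0,0,0],[1,-9,0,0,0],[1,-7,0,-3,0],[1,-7,0,-3,0],[1,-6,0,0,0],[1,-6,0,0,0],[1,0,0,0,0]]';python3 plan.py 534 94 137 95.7; python3 - <<'E'
from h import *
save('side','side4'); im=cv2.imread('pics/side4.png');cv2.imwrite('pics/c4.png',cv2.resize(im[80:220,150:320],None,fx=4,fy=4,interpolation=2))
E
```

```text
time_s: 7.2
tcp_pos: [504.0, 95.1, 144.8]
tcp_rot: [-0.055, 0.998, 0.006, -0.01]
wrist_force: [0.1, -0.8, -1.8]
opening: 63.7
t 7.2 tcp [504.   95.1 144.8] yang 96.3 tilt [-0.021  0.011 -1.   ] j [-0.04  0.29  1.74  0.01  1.14 -1.72] F [ 0.1 -0.8 -1.8] open 63.7
world d [30.  -1.1 -7.8] tool d [-29.8  -4.5   7.1]
turn (tool) 0.01
tool d after turn [-29.7  -4.1   7.8]
```

View pics/c4.png

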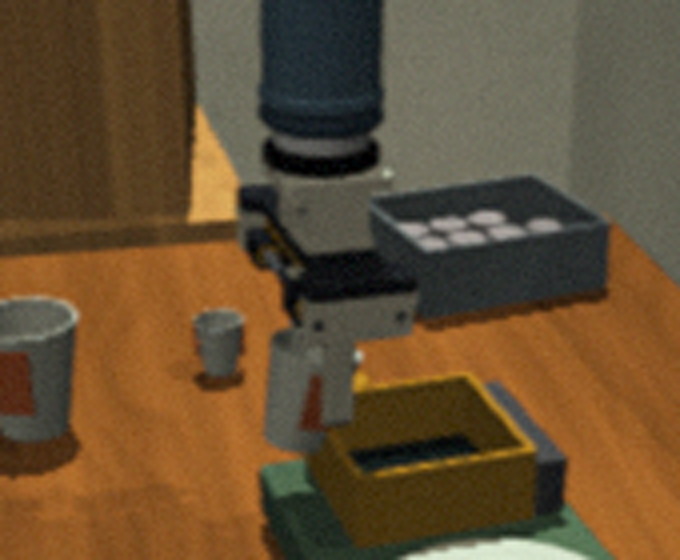

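```bash
python3 -m inch '[[1,-7,-2,0,0],[1,-7,-2,0,0],[1,-6,0,3,0],[1,-6,0,3,0],[1,-5,0,4,0],[1,-3,0,3,0],[1,0,0,0,0],[1,0,0,0,0]]';python3 plan.py 544 94 126 95.7; python3 - <<'E'
from h import *
save('side','side5'); im=cv2.imread('pics/side5.png');a=cv2.resize(im[80:220,200:320],None,fx=3.3,fy=4,interpolation=2)
save('scene','scene5'); im=cv2.imread('pics/scene5.png');b=cv2.resize(im[130:270,210:330],None,fx=3.3,fy=4,interpolation=2)
cv2.imwrite('pics/c5.png',np.hstack([a,b]))
E
```

```text
time_s: 8.05
tcp_pos: [538.1, 99.0, 135.3]
tcp_rot: [-0.056, 0.998, 0.008, -0.012]
wrist_force: [-2.7, -0.9, 1.3]
opening: 63.6
t 8.05 tcp [538.1  99.  135.3] yang 96.4 tilt [-0.024  0.015 -1.   ] j [-0.03  0.35  1.66  0.02  1.15 -1.72] F [-2.7 -0.9  1.3] open 63.6
world d [ 5.9 -5.  -9.3] tool d [-5.6 -5.7  9. ]
turn (tool) 0.013
tool d after turn [-5.4 -5.5  9.3]
```

View pics/c5.png

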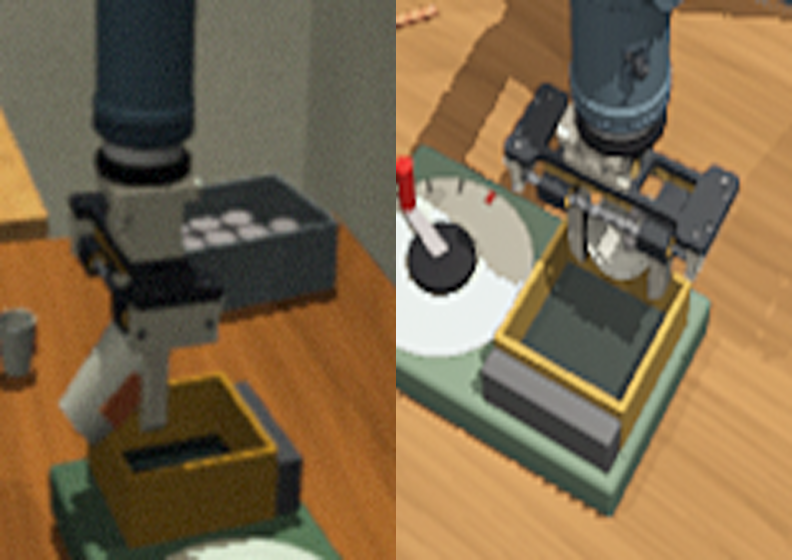

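```bash
python3 -m inch '[[1,-4,-3,3,0],[1,-4,-3,4,0],[1,-2,0,5,0],[1,-1,0,5,0],[1,0,0,0,0],[1,0,0,0,0],[1,0,0,0,0],[1,0,0,0,0]]';python3 plan.py 552 94 114 95.7; python3 - <<'E'
from h import *
save('side','side6'); im=cv2.imread('pics/side6.png');a=cv2.resize(im[80:220,200:320],None,fx=3.3,fy=4,interpolation=2)
save('scene','scene6'); im=cv2.imread('pics/scene6.png');b=cv2.resize(im[130:270,210:330],None,fx=3.3,fy=4,interpolation=2)
cv2.imwrite('pics/c6.png',np.hstack([a,b]))
E
```

```text
time_s: 8.95
tcp_pos: [555.3, 95.4, 119.2]
tcp_rot: [-0.055, 0.998, 0.009, -0.006]
wrist_force: [-1.3, 1.5, 2.7]
opening: 63.1
t 8.95 tcp [555.3  95.4 119.2] yang 96.3 tilt [-0.013  0.018 -1.   ] j [-0.04  0.39  1.65  0.02  1.11 -1.73] F [-1.3  1.5  2.7] open 63.1
world d [-3.3 -1.4 -5.2] tool d [ 3.4 -1.1  5.2]
turn (tool) 0.011
tool d after turn [ 3.4 -1.   5.2]
```

View pics/c6.png

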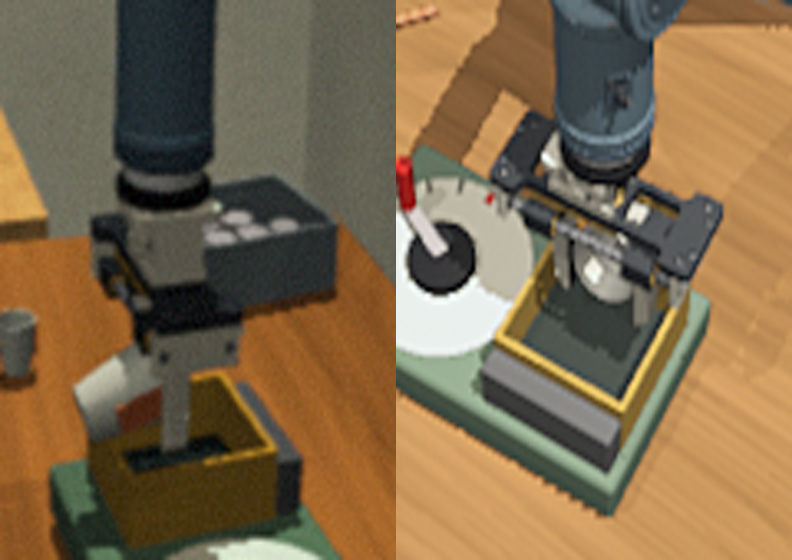

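```bash
python3 -m inch '[[1,0,0,4,0],[1,1,0,4,0],[1,1,0,4,0],[1,1,0,3,0],[1,0,0,0,0],[1,0,0,0,0],[1,0,0,0,0],[1,0,0,0,0]]';python3 plan.py 552 94 104 95.7; python3 - <<'E'
from h import *
save('side','side7'); im=cv2.imread('pics/side7.png');a=cv2.resize(im[120:220,200:300],None,fx=4,fy=5,interpolation=2)
save('scene','scene7'); im=cv2.imread('pics/scene7.png');b=cv2.resize(im[150:250,230:330],None,fx=4,fy=5,interpolation=2)
cv2.imwrite('pics/c7.png',np.hstack([a,b]))
E
```

```text
time_s: 9.85
tcp_pos: [560.3, 94.9, 107.6]
tcp_rot: [-0.055, 0.998, 0.009, 0.004]
wrist_force: [1.0, 2.0, 2.9]
opening: 62.9
t 9.85 tcp [560.3  94.9 107.6] yang 96.3 tilt [ 0.007  0.018 -1.   ] j [-0.04  0.4   1.67  0.02  1.07 -1.73] F [1.  2.  2.9] open 62.9
world d [-8.3 -0.9 -3.6] tool d [ 8.4 -0.1  3.5]
turn (tool) 0.011
tool d after turn [ 8.4 -0.1  3.6]
```

View pics/c7.png

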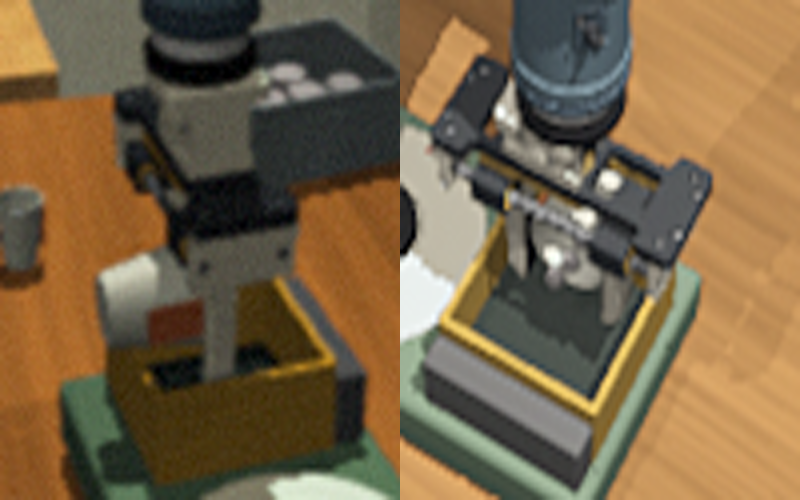

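```bash
python3 -m inch '[[1,5,0,0,0],[1,6,0,3,0],[1,1,0,4,0],[1,0,0,4,0],[1,0,0,0,0],[1,0,0,0,0],[1,0,0,0,0],[1,0,0,0,0]]';python3 plan.py 552 94 98 95.7; python3 - <<'E'
from h import *
save('side','side8'); im=cv2.imread('pics/side8.png');a=cv2.resize(im[120:220,200:300],None,fx=4,fy=5,interpolation=2)
save('scene','scene8'); im=cv2.imread('pics/scene8.png');b=cv2.resize(im[150:250,230:330],None,fx=4,fy=5,interpolation=2)
cv2.imwrite('pics/c8.png',np.hstack([a,b]))
E
```

```text
time_s: 10.75
tcp_pos: [555.3, 93.2, 101.7]
tcp_rot: [-0.055, 0.998, 0.008, 0.014]
wrist_force: [2.4, 1.4, 2.5]
opening: 63.2
t 10.75 tcp [555.3  93.2 101.7] yang 96.3 tilt [ 0.027  0.017 -0.999] j [-0.04  0.39  1.7   0.02  1.02 -1.74] F [2.4 1.4 2.5] open 63.2
world d [-3.3  0.8 -3.7] tool d [3.3 1.1 3.6]
turn (tool) 0.011
tool d after turn [3.2 1.2 3.7]
```

View pics/c8.png

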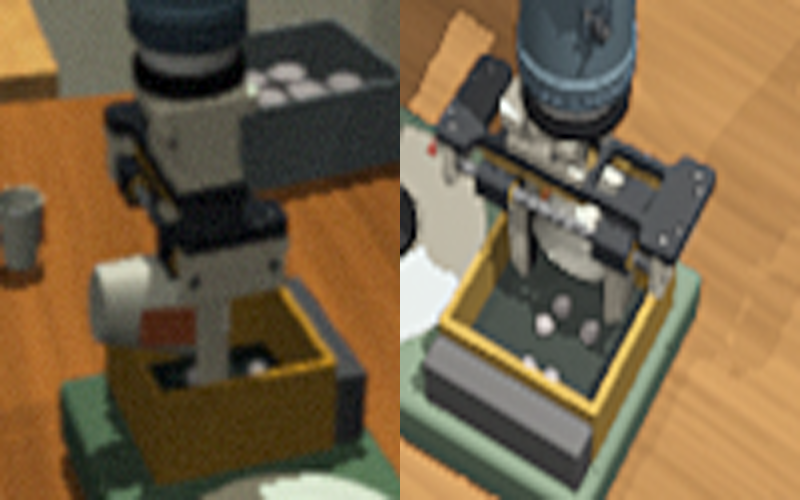

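```bash
python3 -m inch '[[1,0,0,3,0],[1,0,0,2,0],[1,0,0,0,0],[1,0,0,0,0],[1,0,0,0,0],[1,0,0,0,0],[1,0,0,0,0],[1,0,0,0,0]]';python3 plan.py; python3 - <<'E'
from h import *
save('side','side9'); im=cv2.imread('pics/side9.png');a=cv2.resize(im[120:220,200:300],None,fx=4,fy=5,interpolation=2)
save('scene','scene9'); im=cv2.imread('pics/scene9.png');b=cv2.resize(im[150:250,230:330],None,fx=4,fy=5,interpolation=2)
cv2.imwrite('pics/c9.png',np.hstack([a,b]))
E
```

```text
time_s: 11.65
tcp_pos: [557.3, 93.4, 97.8]
tcp_rot: [-0.055, 0.998, 0.008, 0.016]
wrist_force: [1.5, 1.9, 4.7]
opening: 63.2
t 11.65 tcp [557.3  93.4  97.8] yang 96.3 tilt [ 0.031  0.017 -0.999] j [-0.04  0.39  1.71  0.02  1.01 -1.74] F [1.5 1.9 4.7] open 63.2
```

View pics/c9.png

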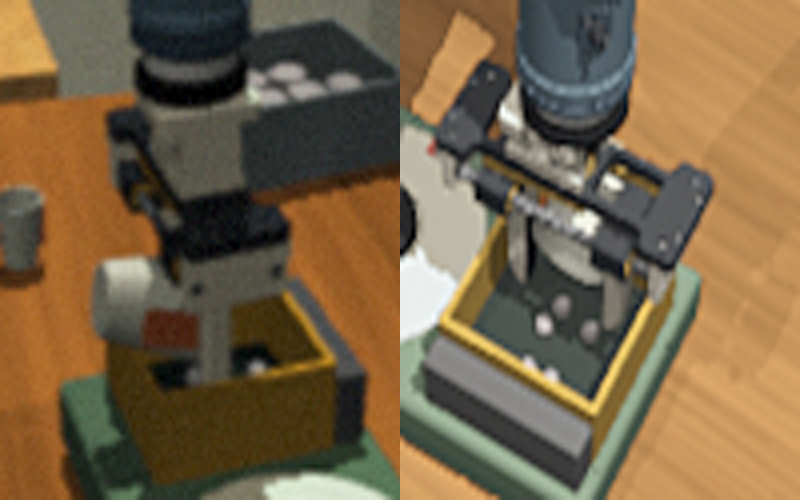

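```bash
python3 - <<'E'
from h import *
s=cam('scene');d=cam('side')
for u,v in[(543,322),(562,305),(590,328),(530,362),(550,374)]:
    P=ray(s,((u-400)/4+230,v/5+150),63); q=proj(d,P)[0]; print(np.round(P),'side crop',np.round([(q[0]-200)*4,(q[1]-120)*5]))
for u,v in[(195,370),(258,365)]:
    print(np.round(ray(d,(u/4+200,v/5+120),63)))
a=cv2.imread('pics/side9.png');cv2.imwrite('pics/s9z.png',cv2.resize(a[165:215,220:300],None,fx=10,fy=10,interpolation=2))
w=save('wrist','w9')
E
```

```text
[578.  86.  63.] side crop [225. 395.]
[560.  91.  63.] side crop [198. 395.]
[561. 117.  63.] side crop [192. 373.]
[607.  95.  63.] side crop [261. 383.]
[605. 112.  63.] side crop [253. 369.]
[564. 120.  63.]
[610. 116.  63.]
```

View pics/s9z.png

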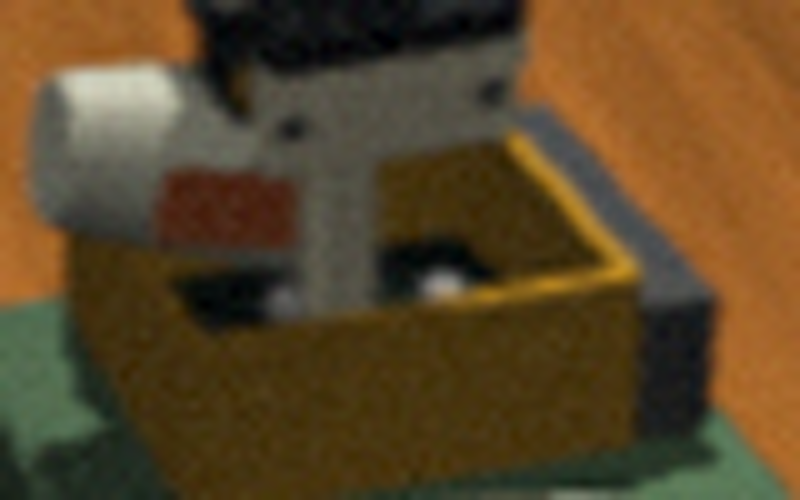

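View pics/w9.png

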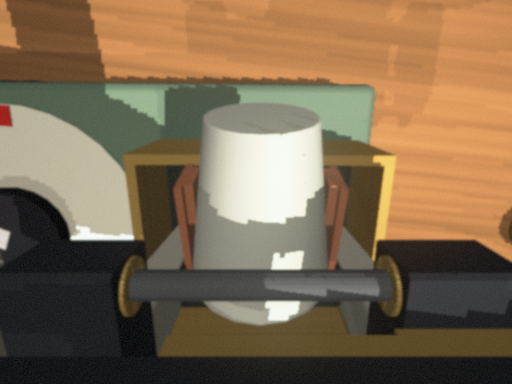

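```bash
python3 -m inch '[[1,0,0,-10,0],[1,0,0,-15,0],[1,0,0,-20,0],[1,0,0,-20,0],[1,0,0,-20,0],[1,0,0,0,0],[1,0,0,0,0],[1,0,0,0,0]]';python3 plan.py; python3 - <<'E'
from h import *
save('side','side10'); im=cv2.imread('pics/side10.png');a=cv2.resize(im[90:215,200:300],None,fx=4,fy=4,interpolation=2)
save('scene','scene10'); im=cv2.imread('pics/scene10.png');b=cv2.resize(im[130:255,230:330],None,fx=4,fy=4,interpolation=2)
cv2.imwrite('pics/c10.png',np.hstack([a,b]))
E
```

```text
time_s: 12.6
tcp_pos: [544.4, 89.7, 178.7]
tcp_rot: [-0.056, 0.998, 0.006, 0.002]
wrist_force: [0.6, -0.1, -1.8]
opening: 63.1
t 12.6 tcp [544.4  89.7 178.7] yang 96.4 tilt [ 0.004  0.013 -1.   ] j [-0.05  0.3   1.62  0.01  1.22 -1.73] F [ 0.6 -0.1 -1.8] open 63.1
```

View pics/c10.png

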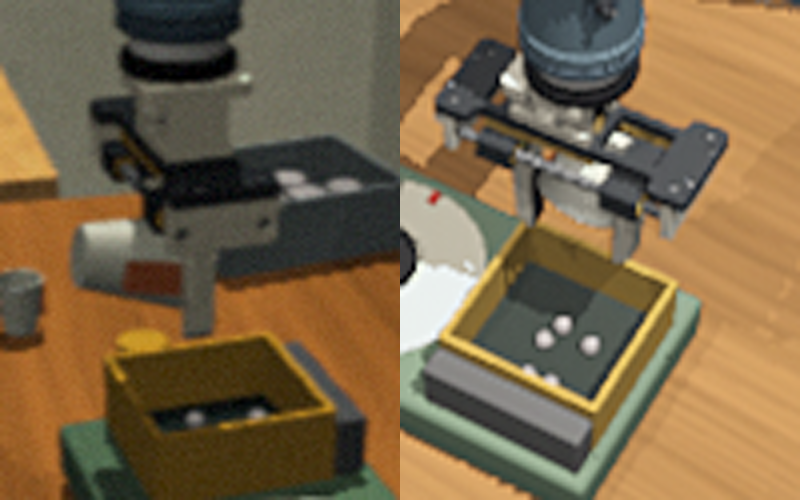

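```bash
python3 -m inch '[[1,-10,0,0,0],[1,-10,0,0,0],[1,0,0,0,0.144],[1,0,0,0,0.144],[1,0,0,0,0.144],[1,0,0,0,0.144],[1,0,0,0,0.144],[1,0,0,0,0.144]]';python3 plan.py 580 30 180 5.7; python3 - <<'E'
from h import *
save('scene','scene11'); im=cv2.imread('pics/scene11.png');b=cv2.resize(im[130:255,230:330],None,fx=4,fy=4,interpolation=2)
save('wrist','wrist11'); a=cv2.imread('pics/wrist11.png')
cv2.imwrite('pics/c11.png',np.hstack([b[:384],a[:,:400]]))
E
```

```text
time_s: 13.5
tcp_pos: [569.9, 92.4, 173.7]
tcp_rot: [0.382, 0.924, 0.006, -0.003]
wrist_force: [-0.0, 0.7, -1.5]
opening: 62.8
t 13.5 tcp [569.9  92.4 173.7] yang 45.0 tilt [-0.002  0.013 -1.   ] j [-0.04  0.35  1.56  0.01  1.23 -0.83] F [-0.   0.7 -1.5] open 62.8
world d [ 10.1 -62.4   6.3] tool d [-51.2 -37.   -7.1]
turn (tool) 0.687
tool d after turn [-63.1   3.8  -6.3]
```

View pics/c11.png

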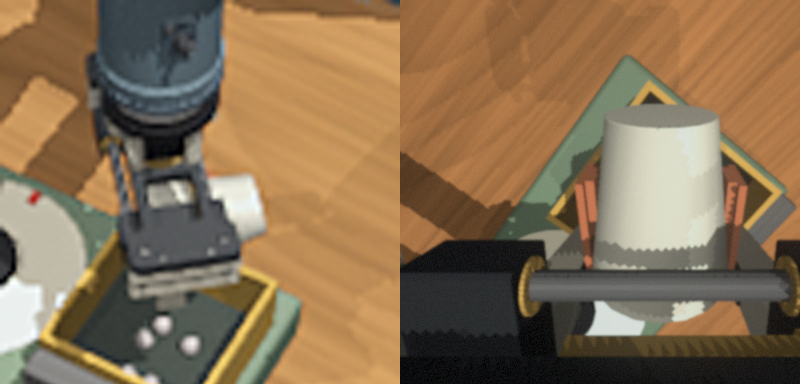

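```bash
python3 -m inch '[[1,0,0,-4,0.144],[1,0,0,-4,0.144],[1,0,0,-3,0.144],[1,0,0,0,0.144],[1,0,0,0,0.111],[1,-20,0,0,0],[1,-25,0,0,0],[1,-20,0,0,0]]';python3 plan.py 580 30 180 5.7; python3 - <<'E'
from h import *
save('wrist','wrist12'); 
E
```

```text
time_s: 14.4
tcp_pos: [580.2, 28.8, 181.9]
tcp_rot: [0.664, 0.748, 0.004, -0.006]
wrist_force: [0.0, 0.2, -1.1]
opening: 62.9
t 14.4 tcp [580.2  28.8 181.9] yang 6.8 tilt [-0.004  0.014 -1.   ] j [-0.15  0.36  1.53  0.01  1.26 -0.27] F [ 0.   0.2 -1.1] open 62.9
world d [-0.2  1.2 -1.9] tool d [ 1.2 -0.   1.9]
turn (tool) 0.019
tool d after turn [ 1.2 -0.1  1.9]
```

View pics/wrist12.png

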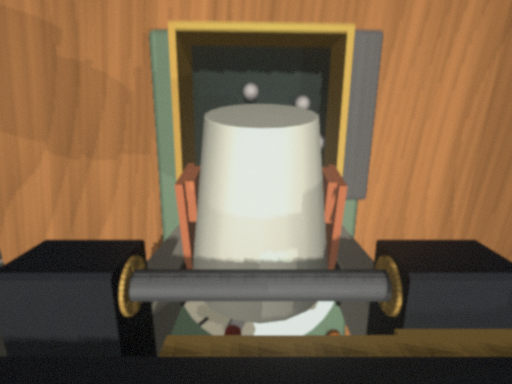

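```bash
python3 -m inch '[[1,-15,2,0,0],[1,-20,2,0,0],[1,-20,0,0,0],[1,0,0,0,0],[1,0,0,0,0],[1,0,0,0,0],[1,0,0,0,0],[1,0,0,0,0]]';python3 plan.py 585 -25 125 5.7; python3 - <<'E'
from h import *
save('wrist','wrist13');save('side','side13');save('scene','scene13')
a=cv2.imread('pics/side13.png');b=cv2.imread('pics/scene13.png')
cv2.imwrite('pics/c13.png',np.hstack([cv2.resize(a[90:230,200:300],None,fx=4,fy=4,interpolation=2),cv2.resize(b[120:260,200:300],None,fx=4,fy=4,interpolation=2)]))
E
```

```text
time_s: 15.25
tcp_pos: [593.4, -28.6, 179.3]
tcp_rot: [0.656, 0.755, 0.003, -0.007]
wrist_force: [-0.9, -0.6, -1.2]
opening: 63.0
t 15.25 tcp [593.4 -28.6 179.3] yang 8.0 tilt [-0.006  0.013 -1.   ] j [-0.24  0.38  1.5   0.01  1.27 -0.39] F [-0.9 -0.6 -1.2] open 63.0
world d [ -8.4   3.6 -54.3] tool d [ 4.  -7.5 54.4]
turn (tool) 0.04
tool d after turn [ 4.4 -8.  54.3]
```

View pics/wrist13.png

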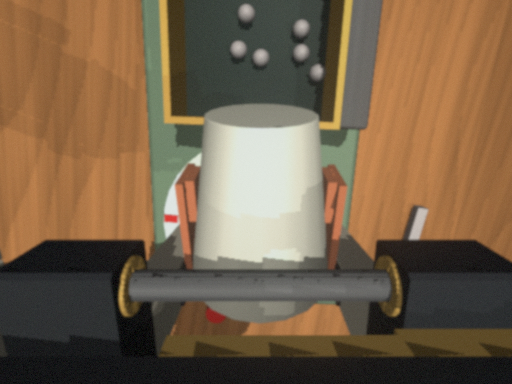

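View pics/c13.png

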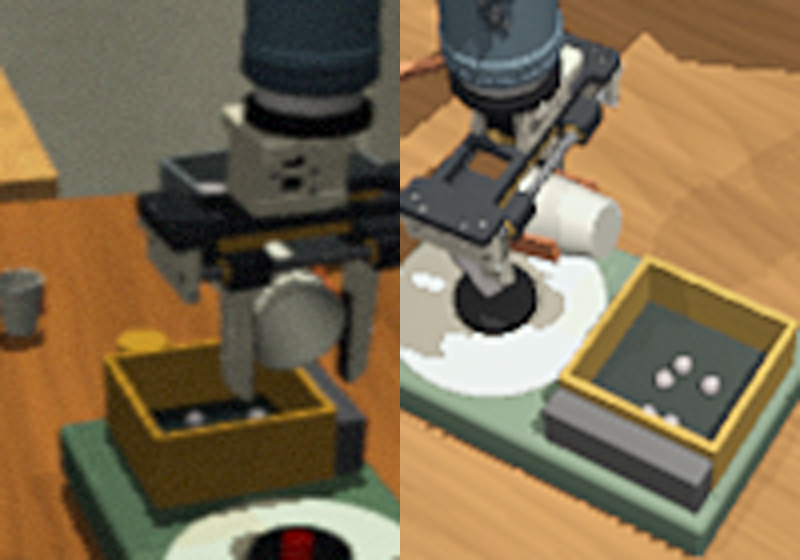

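```bash
python3 -m inch '[[1,0,-6,10,0.04],[1,0,-2,18,0],[1,0,0,18,0],[1,0,0,14,0],[1,0,0,0,0],[1,0,0,0,0],[1,0,0,0,0],[1,0,0,0,0]]';python3 plan.py 583 -17 119 5.7; python3 - <<'E'
from h import *
save('side','side14');save('scene','scene14')
a=cv2.imread('pics/side14.png');b=cv2.imread('pics/scene14.png')
cv2.imwrite('pics/c14.png',np.hstack([cv2.resize(a[100:240,200:300],None,fx=4,fy=4,interpolation=2),cv2.resize(b[120:260,200:300],None,fx=4,fy=4,interpolation=2)]))
E
```

```text
time_s: 16.2
tcp_pos: [586.7, -28.2, 121.1]
tcp_rot: [0.671, 0.742, 0.004, -0.004]
wrist_force: [0.9, -0.3, -1.8]
opening: 63.1
t 16.2 tcp [586.7 -28.2 121.1] yang 5.7 tilt [-0.     0.012 -1.   ] j [-0.24  0.42  1.59  0.01  1.13 -0.35] F [ 0.9 -0.3 -1.8] open 63.1
world d [-3.7 11.2 -2.1] tool d [11.5 -2.6  2.2]
turn (tool) 0.0
tool d after turn [11.6 -2.6  2.1]
```

View pics/c14.png

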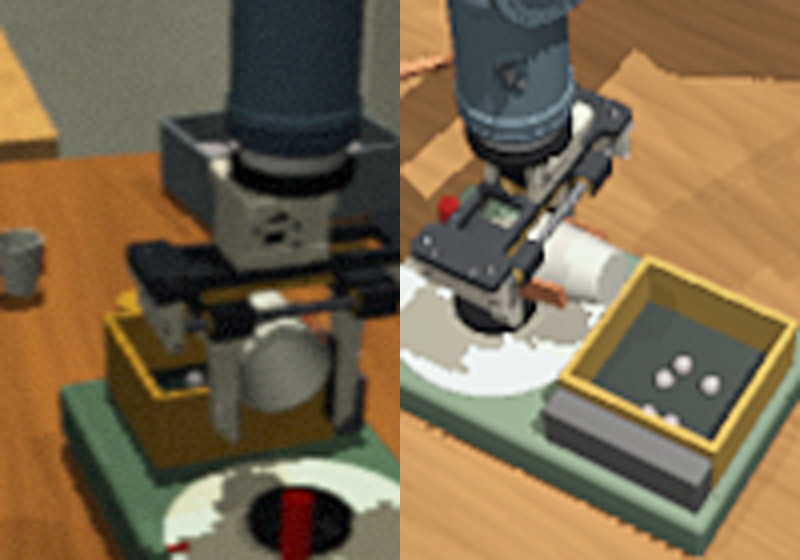

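```bash
python3 -m inch '[[1,5,-1,3,0],[1,6,0,1,0],[1,4,0,-3,0],[1,4,0,-5,0],[1,4,0,-5,0],[1,3,0,-3,0],[1,0,0,0,0],[1,0,0,0,0]]';python3 plan.py 581 4 147 5.7; python3 - <<'E'
from h import *
save('side','side15');save('scene','scene15')
a=cv2.imread('pics/side15.png');b=cv2.imread('pics/scene15.png')
cv2.imwrite('pics/c15.png',np.hstack([cv2.resize(a[100:240,200:300],None,fx=4,fy=4,interpolation=2),cv2.resize(b[120:260,200:300],None,fx=4,fy=4,interpolation=2)]))
E
```

```text
time_s: 17.1
tcp_pos: [583.5, 0.2, 136.1]
tcp_rot: [0.671, 0.742, 0.005, -0.003]
wrist_force: [0.1, -0.4, -1.3]
opening: 63.1
t 17.1 tcp [5.835e+02 2.000e-01 1.361e+02] yang 5.8 tilt [ 0.002  0.011 -1.   ] j [-0.2   0.4   1.59  0.01  1.15 -0.3 ] F [ 0.1 -0.4 -1.3] open 63.1
world d [-2.5  3.8 10.9] tool d [  4.1  -2.1 -10.9]
turn (tool) 0.001
tool d after turn [  4.   -2.1 -10.9]
```

View pics/c15.png

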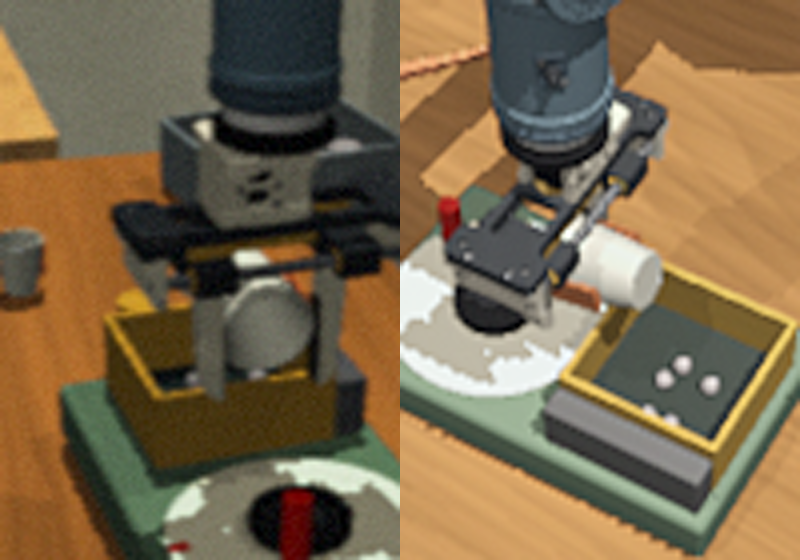

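```bash
python3 -m inch '[[1,-12,-2,0,0],[1,-18,0,0,0],[1,-6,0,6,0],[1,0,0,10,0],[1,0,0,10,0],[1,0,0,0,0],[1,0,0,0,0],[1,0,0,0,0]]';python3 plan.py 583 -17 110 5.7;  python3 - <<'E'
from h import *
save('side','side16');save('scene','scene16')
a=cv2.imread('pics/side16.png');b=cv2.imread('pics/scene16.png')
cv2.imwrite('pics/c16.png',np.hstack([cv2.resize(a[100:240,200:300],None,fx=4,fy=4,interpolation=2),cv2.resize(b[120:260,200:300],None,fx=4,fy=4,interpolation=2)]))
E
```

```text
time_s: 18.0
tcp_pos: [583.3, -38.1, 104.8]
tcp_rot: [0.671, 0.741, 0.004, -0.005]
wrist_force: [-0.1, -0.0, -1.6]
opening: 63.3
t 18.0 tcp [583.3 -38.1 104.8] yang 5.7 tilt [-0.002  0.013 -1.   ] j [-0.26  0.44  1.62  0.01  1.09 -0.37] F [-0.1 -0.  -1.6] open 63.3
world d [-0.3 21.1  5.2] tool d [21.1  1.8 -4.9]
turn (tool) 0.0
tool d after turn [21.   1.8 -5.2]
```

View pics/c16.png

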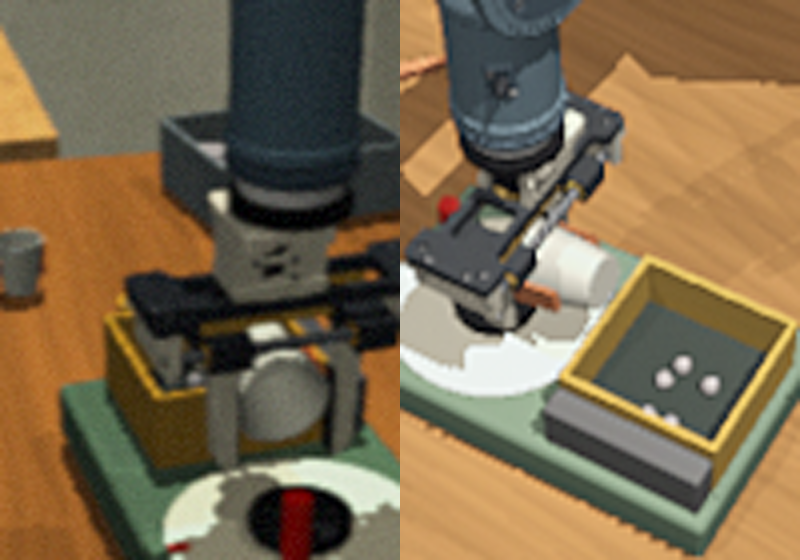

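```bash
python3 -m inch '[[1,4,0,-3,0],[1,8,0,0,0],[1,6,0,0,0],[1,4,0,0,0],[1,4,0,-1,0],[1,0,0,0,0],[1,0,0,0,0],[1,0,0,0,0]]';python3 plan.py 583 -17 110 5.7;  python3 - <<'E'
from h import *
save('side','side17');save('scene','scene17')
a=cv2.imread('pics/side17.png');b=cv2.imread('pics/scene17.png')
cv2.imwrite('pics/c17.png',np.hstack([cv2.resize(a[100:240,200:300],None,fx=4,fy=4,interpolation=2),cv2.resize(b[120:260,200:300],None,fx=4,fy=4,interpolation=2)]))
E
```

```text
time_s: 18.9
tcp_pos: [581.4, -8.9, 111.4]
tcp_rot: [0.67, 0.742, 0.005, -0.004]
wrist_force: [0.1, -0.1, -1.3]
opening: 63.7
t 18.9 tcp [581.4  -8.9 111.4] yang 5.8 tilt [ 0.001  0.012 -1.   ] j [-0.21  0.42  1.62  0.01  1.1  -0.32] F [ 0.1 -0.1 -1.3] open 63.7
world d [ 1.6 -8.1 -1.4] tool d [-8.3  0.7  1.3]
turn (tool) 0.002
tool d after turn [-8.3  0.8  1.4]
```

View pics/c17.png

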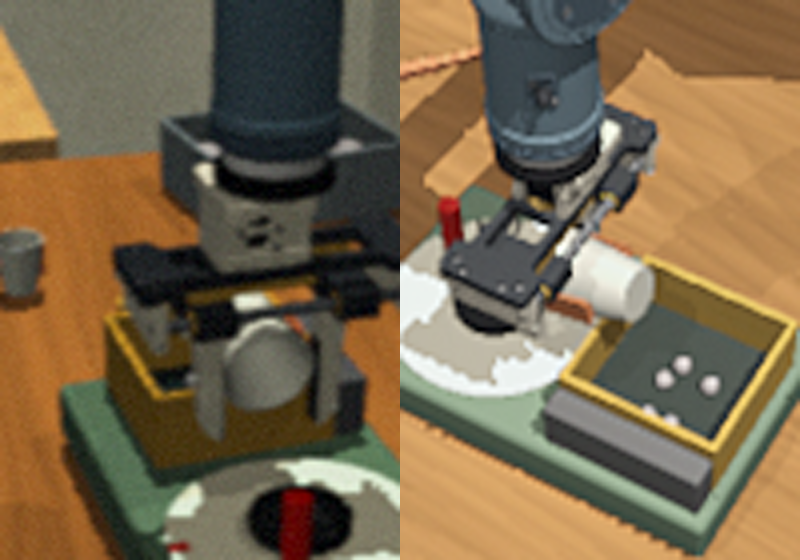

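```bash
python3 -m inch '[[1,0,0,-14,0],[1,0,0,-16,0],[1,0,0,-14,0],[1,16,0,0,0],[1,16,0,0,0],[1,14,0,0,0],[1,0,0,0,0],[1,0,0,0,0]]';python3 plan.py 578 41 143 5.7;  python3 - <<'E'
from h import *
save('side','side18');save('scene','scene18')
a=cv2.imread('pics/side18.png');b=cv2.imread('pics/scene18.png')
cv2.imwrite('pics/c18.png',np.hstack([cv2.resize(a[90:230,200:300],None,fx=4,fy=4,interpolation=2),cv2.resize(b[120:260,220:320],None,fx=4,fy=4,interpolation=2)]))
E
```

```text
time_s: 19.8
tcp_pos: [574.3, 40.6, 153.8]
tcp_rot: [0.671, 0.742, 0.003, -0.006]
wrist_force: [0.5, -0.4, -2.4]
opening: 63.2
t 19.8 tcp [574.3  40.6 153.8] yang 5.8 tilt [-0.005  0.013 -1.   ] j [-0.13  0.37  1.58  0.01  1.19 -0.24] F [ 0.5 -0.4 -2.4] open 63.2
world d [  3.7   0.4 -10.8] tool d [-0.1  3.8 10.8]
turn (tool) 0.001
tool d after turn [ 0.   3.7 10.8]
```

View pics/c18.png

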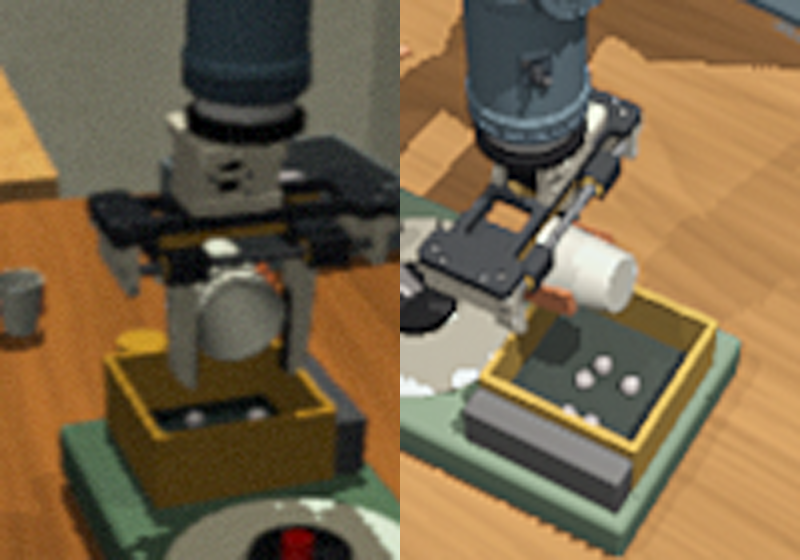

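```bash
python3 -m inch '[[1,0,3,5,0],[1,0,0,5,0],[1,3,0,3,0],[1,3,0,3,0],[1,3,0,3,0],[1,3,0,3,0],[1,0,0,0,0],[1,0,0,0,0]]';python3 plan.py 578 61 128 5.7;  python3 - <<'E'
from h import *
save('side','side19');save('scene','scene19')
a=cv2.imread('pics/side19.png');b=cv2.imread('pics/scene19.png')
cv2.imwrite('pics/c19.png',np.hstack([cv2.resize(a[90:230,200:300],None,fx=4,fy=4,interpolation=2),cv2.resize(b[120:260,220:320],None,fx=4,fy=4,interpolation=2)]))
E
```

```text
time_s: 20.7
tcp_pos: [576.0, 52.2, 128.9]
tcp_rot: [0.672, 0.741, 0.003, -0.007]
wrist_force: [-0.4, -0.5, -1.8]
opening: 63.3
t 20.7 tcp [576.   52.2 128.9] yang 5.6 tilt [-0.007  0.013 -1.   ] j [-0.11  0.4   1.61  0.01  1.14 -0.21] F [-0.4 -0.5 -1.8] open 63.3
world d [ 2.   8.8 -0.9] tool d [8.6 2.8 1. ]
turn (tool) -0.002
tool d after turn [8.6 2.8 0.9]
```

View pics/c19.png

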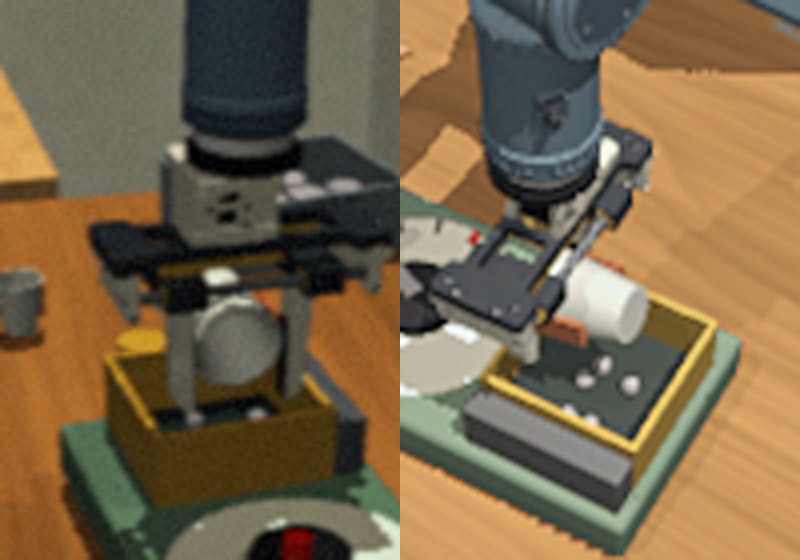

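```bash
cat > tilt.py <<'E'
from h import *
import sys
# overlay cup model for tilts; mouth dir horizontally = -tool x
tag=sys.argv[1]; g=float(sys.argv[2]); ths=[float(v) for v in sys.argv[3:]]
s=get_state(); Rm=R.from_quat(s['tcp_rot']).as_matrix(); piv=s['tcp_pos']-2*Rm[:,2]
m=-Rm[:,0]; m[2]=0; m/=np.linalg.norm(m); yv=np.cross([0,0,1.],m)
ph=np.linspace(0,2*np.pi,40); out=[]
for c in('side','scene'):
    C=cam(c); im=cv2.imread(f'pics/{c}{tag}.png'); ctr=proj(C,piv)[0]; o=np.int32(ctr-[25,25]); row=[]
    for t in [None]+ths:
        k=5; T=cv2.resize(im[o[1]:o[1]+50,o[0]:o[0]+50],None,fx=k,fy=k,interpolation=2)
        if t is not None:
            a=np.radians(t); ax=m*np.sin(a)+np.array([0,0,np.cos(a)]); px=m*np.cos(a)-np.array([0,0,np.sin(a)])
            for z,r in((0,21),(72,32)):
                P=piv+ax*(z-g)+r*(np.cos(ph)[:,None]*px+np.sin(ph)[:,None]*yv)
                cv2.polylines(T,[np.int32((proj(C,P)-o+.5)*k)],True,(0,255,0),1)
            for sg in(1,-1):
                P=np.array([piv+ax*(z-g)+x*px+sg*32*yv for x,z in((-11,24),(11,24),(11,64),(-11,64))])
                cv2.polylines(T,[np.int32((proj(C,P)-o+.5)*k)],True,(0,0,255),1)
            cv2.putText(T,str(t),(3,12),0,.4,(255,0,0))
        row.append(T)
    out.append(np.hstack(row[:3])); 
    if len(row)>3: out.append(np.hstack(row[3:6]))
o=np.vstack(out) if len(out)==2 else np.vstack([np.hstack([out[0]]),out[2]])
cv2.imwrite(f'pics/tilt{tag}.png',np.vstack(out) if len(out)==2 else cv2.resize(np.vstack(out),None,fx=.6,fy=.6,interpolation=3))
E
python3 tilt.py 19 49 85 95 105 115 75
```

```text
(no output)
```

View pics/tilt19.png

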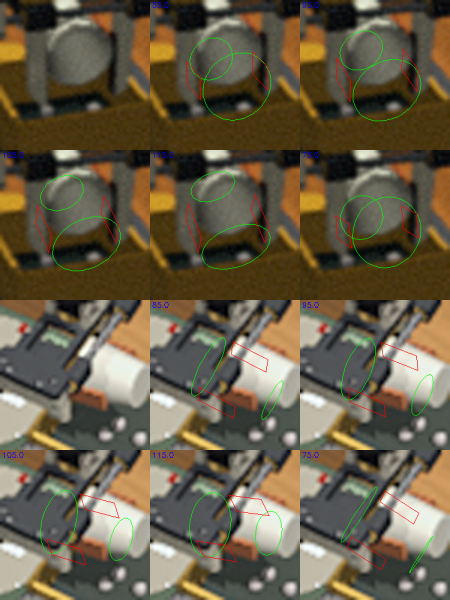

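```bash
python3 - <<'E'
from h import *
a=cv2.imread('pics/side19.png');b=cv2.imread('pics/scene19.png')
print(proj('side',get_state()['tcp_pos']),proj('scene',get_state()['tcp_pos']))
cv2.imwrite('pics/z19.png',np.hstack([cv2.resize(a[150:200,235:285],None,fx=8,fy=8,interpolation=2),cv2.resize(b[175:225,245:295],None,fx=8,fy=8,interpolation=2)]))
E
```

```text
[[258.70602524 184.00547682]] [[256.78320632 195.73889805]]
```

View pics/z19.png

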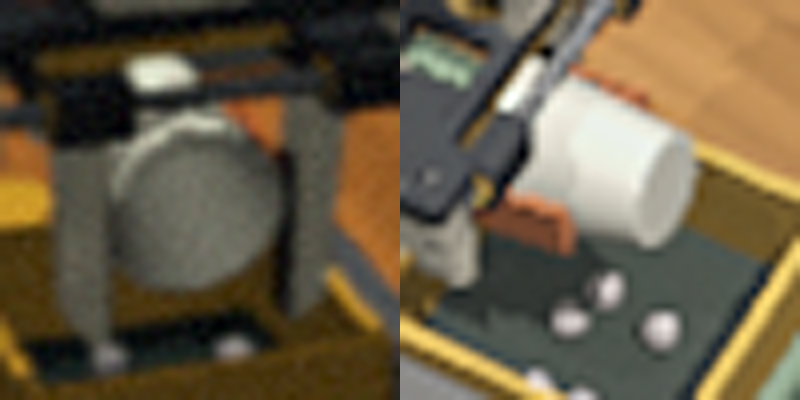

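```bash
cat > pl.py <<'E'
from h import *
def onplane(c,px):
    s=get_state(); Rm=R.from_quat(s['tcp_rot']).as_matrix(); piv=s['tcp_pos']-2*Rm[:,2]; n=Rm[:,1]
    K,Rc,t=cam(c); o=-Rc.T@t; d=Rc.T@np.linalg.inv(K)@np.array([px[0],px[1],1.])
    P=o+d*(n@(piv-o))/(n@d); f=Rm[:,0]  # toward foot
    return np.array([f@(P-piv),P[2]-piv[2]]),P
E
python3 - <<'E'
from pl import *
F,_=onplane('scene',(278.2,199.1));M,_=onplane('side',(259.6,176.2))
print(F,M,np.linalg.norm(F-M),np.degrees(np.arctan2(M[1]-F[1],F[0]-M[0])))
for p in[(655,247),(685,135),(645,190),(690,190)]: print(onplane('scene',((p[0]-400)/8+245,p[1]/8+175))[0])
E
```

```text
[70.84876107 29.6205455 ] [-5.34520551 24.25854174] 76.38240391571453 -4.02544380480997
[67.05861778 -6.08260871]
[77.81404582 67.926948  ]
[62.61438267 25.68694895]
[80.42457475 37.80406339]
```

```bash
python3 -m inch '[[1,0,0,-12,0],[1,0,0,-16,0],[1,0,0,-16,0],[1,0,0,-8,0.1],[1,0,0,0,0.144],[1,0,0,0,0.144],[1,0,0,0,0.144],[1,0,0,0,0.144]]';python3 plan.py 385 85 100 -84.3
```

```text
time_s: 21.6
tcp_pos: [578.5, 50.4, 192.0]
tcp_rot: [0.885, 0.465, 0.004, -0.005]
wrist_force: [1.0, -0.2, -0.7]
opening: 62.8
t 21.6 tcp [578.5  50.4 192. ] yang -34.6 tilt [ 0.002  0.012 -1.   ] j [-0.11  0.34  1.53  0.01  1.27  0.49] F [ 1.  -0.2 -0.7] open 62.8
world d [-193.5   34.6  -92. ] tool d [ -82.3 -178.6   92. ]
turn (tool) 0.868
tool d after turn [-189.1  -53.7   92. ]
```

```bash
python3 -m inch '[[1,0,0,0,0.144],[1,0,0,0,0.144],[1,0,0,0,0.144],[1,0,0,0,0.144],[1,0,0,0,0.144],[1,0,0,0,0.144],[1,-25,-8,0,0],[1,-35,-10,0,0]]';python3 plan.py 385 85 100 -84.3;python3 - <<'E'
from h import *
save('side','side20');save('scene','scene20')
a=cv2.imread('pics/side20.png');b=cv2.imread('pics/scene20.png')
cv2.imwrite('pics/c20.png',np.hstack([cv2.resize(a[90:230,180:280],None,fx=4,fy=4,interpolation=2),cv2.resize(b[100:240,230:330],None,fx=4,fy=4,interpolation=2)]))
E
```

```text
time_s: 22.4
tcp_pos: [522.2, 62.4, 201.5]
tcp_rot: [0.999, 0.03, 0.008, -0.005]
wrist_force: [-0.0, -0.9, -1.7]
opening: 63.0
t 22.4 tcp [522.2  62.4 201.5] yang -86.5 tilt [ 0.016  0.011 -1.   ] j [-0.1   0.23  1.66  0.01  1.24  1.4 ] F [-0.  -0.9 -1.7] open 63.0
world d [-137.2   22.6 -101.5] tool d [-137.2  -30.    99.6]
turn (tool) -0.039
tool d after turn [-134.3  -36.2  101.5]
```

View pics/c20.png

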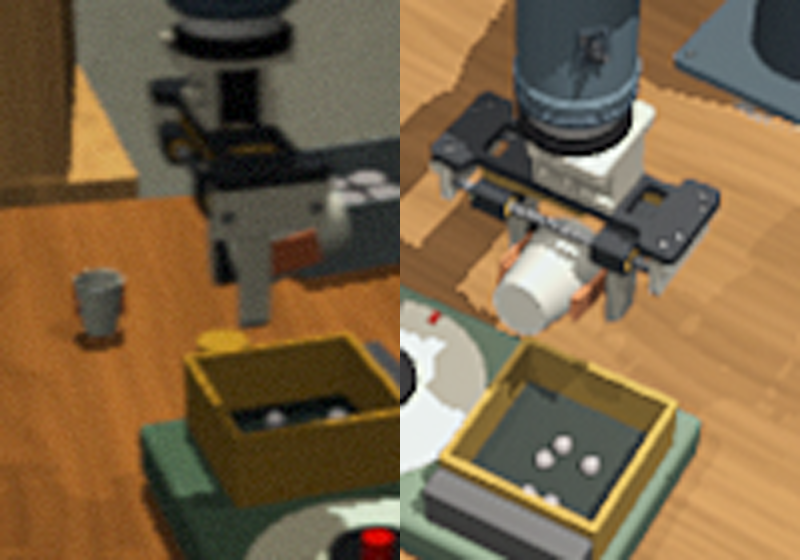

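```bash
python3 -m inch '[[1,-25,-7,10,-0.04],[1,-28,-7,15,0],[1,-28,-7,15,0],[1,-28,-7,15,0],[1,-22,-6,15,0],[1,0,0,15,0],[1,0,0,0,0],[1,0,0,0,0]]';python3 plan.py 385 85 20 -84.3
```

```text
time_s: 23.3
tcp_pos: [387.6, 85.5, 120.8]
tcp_rot: [0.999, 0.052, 0.015, -0.004]
wrist_force: [0.1, 0.1, -1.6]
opening: 63.2
t 23.3 tcp [387.6  85.5 120.8] yang -84.0 tilt [ 0.029  0.01  -1.   ] j [-0.08  0.09  2.06  0.01  0.96  1.38] F [ 0.1  0.1 -1.6] open 63.2
world d [  -2.6   -0.5 -100.8] tool d [ -5.7   1.  100.7]
turn (tool) 0.005
tool d after turn [ -2.7   0.3 100.8]
```

```bash
python3 -m inch '[[1,0,0,18,0],[1,0,0,20,0],[1,0,0,20,0],[1,0,0,18,0],[1,0,0,12,0],[1,0,0,5,0],[1,0,0,0,0],[1,0,0,0,0]]';python3 plan.py 385 85 20 -84.3
```

```text
time_s: 24.1
tcp_pos: [406.8, 84.4, 34.1]
tcp_rot: [0.998, 0.051, 0.026, -0.003]
wrist_force: [0.0, 0.7, -1.4]
opening: 63.2
t 24.1 tcp [406.8  84.4  34.1] yang -84.1 tilt [ 0.052  0.008 -0.999] j [-0.08  0.26  2.14  0.02  0.69  1.38] F [ 0.   0.7 -1.4] open 63.2
world d [-21.8   0.6 -14.1] tool d [-22.4  -2.8  13. ]
turn (tool) 0.003
tool d after turn [-21.7  -2.7  14.1]
```

```bash
python3 -m inch '[[1,-12,0,0,0],[1,-15,0,0,0],[1,0,0,6,0],[1,0,0,6,0],[1,0,0,0,0],[1,0,0,0,0],[1,0,0,0,0],[1,0,0,0,0]]';python3 plan.py 385 85 20 -84.3;python3 - <<'E'
from h import *
save('side','side21');save('scene','scene21')
a=cv2.imread('pics/side21.png');b=cv2.imread('pics/scene21.png')
cv2.imwrite('pics/c21.png',np.hstack([cv2.resize(a[120:240,150:250],None,fx=4,fy=4,interpolation=2),cv2.resize(b[100:220,250:350],None,fx=4,fy=4,interpolation=2)]))
E
```

```text
time_s: 24.9
tcp_pos: [382.3, 81.4, 22.4]
tcp_rot: [0.998, 0.051, 0.029, -0.002]
wrist_force: [0.4, -0.3, -1.6]
opening: 63.1
t 24.9 tcp [382.3  81.4  22.4] yang -84.1 tilt [ 0.058  0.008 -0.998] j [-0.09  0.25  2.21  0.02  0.63  1.36] F [ 0.4 -0.3 -1.6] open 63.1
world d [ 2.7  3.6 -2.4] tool d [ 2.9 -3.3  2.6]
turn (tool) 0.003
tool d after turn [ 3.  -3.3  2.4]
```

View pics/c21.png

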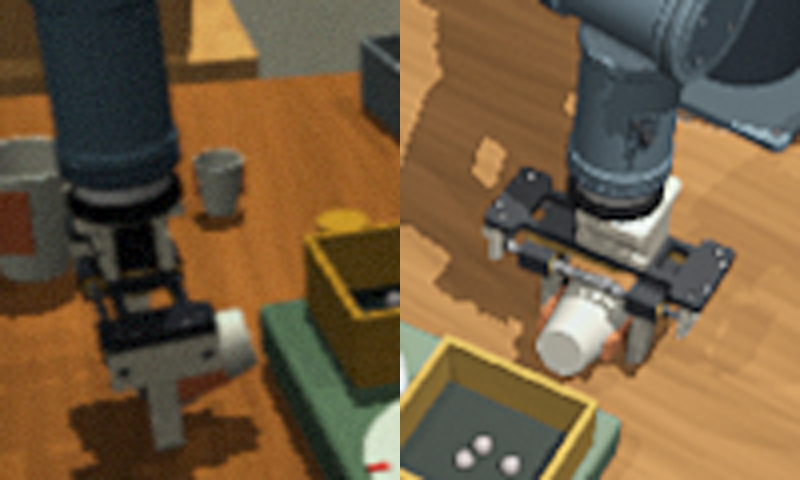

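```bash
python3 -m inch '[[1,0,0,2,0],[-0.5,0,0,0,0],[-0.5,0,0,0,0],[-0.5,0,0,0,0],[-0.5,0,0,0,0],[-0.5,0,0,0,0],[-0.5,0,0,0,0],[-0.5,0,0,0,0]]';python3 plan.py 385 85 20 -84.3;python3 - <<'E'
from h import *
save('side','side22');save('scene','scene22')
a=cv2.imread('pics/side22.png');b=cv2.imread('pics/scene22.png')
cv2.imwrite('pics/c22.png',np.hstack([cv2.resize(a[120:240,150:250],None,fx=4,fy=4,interpolation=2),cv2.resize(b[100:220,250:350],None,fx=4,fy=4,interpolation=2)]))
E
```

```text
time_s: 25.8
tcp_pos: [383.7, 81.3, 21.0]
tcp_rot: [0.998, 0.051, 0.031, -0.002]
wrist_force: [0.6, 0.6, 0.3]
opening: 69.8
t 25.8 tcp [383.7  81.3  21. ] yang -84.1 tilt [ 0.061  0.007 -0.998] j [-0.09  0.25  2.21  0.02  0.62  1.36] F [0.6 0.6 0.3] open 69.8
world d [ 1.3  3.7 -1. ] tool d [ 1.6 -3.5  1.1]
turn (tool) 0.003
tool d after turn [ 1.7 -3.5  1. ]
```

View pics/c22.png

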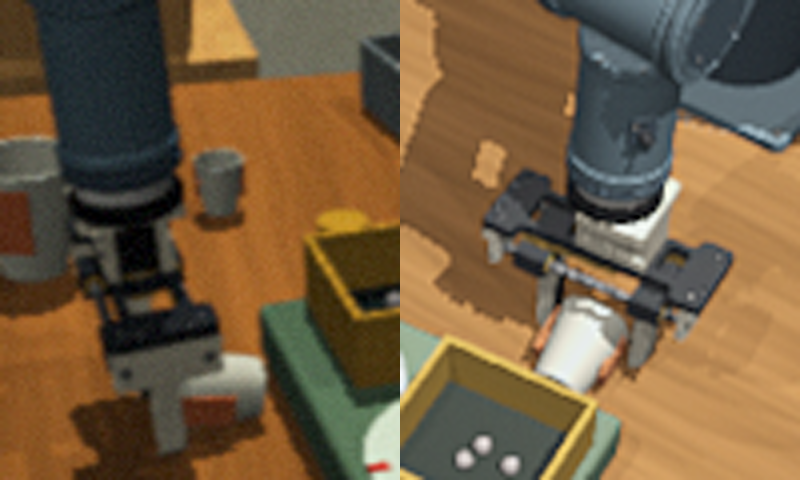

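```bash
python3 - <<'E'
from h import *
def rayy(px,y):
    K,Rm,t=cam('side'); o=-Rm.T@t; d=Rm.T@np.linalg.inv(K)@np.array([px[0],px[1],1.]); return o+d*(y-o[1])/d[1]
print('lug foot-end',rayy((209.3,222.7),50),rayy((209.3,219),50),rayy((209.3,226.5),50),'foot',rayy((216.2,216.2),82))
w=save('wrist','w22')
s=cam('scene')
# scene foot bottom-left tip approx crop (538,370)-(590,392)
for p in[(538,370),(590,392),(600,320)]: print(ray(s,((p[0]-400)/4+250,p[1]/4+100),25))
E
```

```text
lug foot-end [436.24589215  50.          24.81075375] [436.80589097  50.          36.84061277] [435.66459954  50.          12.32346287] foot [460.14345606  82.          23.29789003]
[451.78305941  71.68244782  25.        ]
[446.01564017 117.8836514   25.        ]
[379.01978318  84.73102297  25.        ]
```

View pics/w22.png

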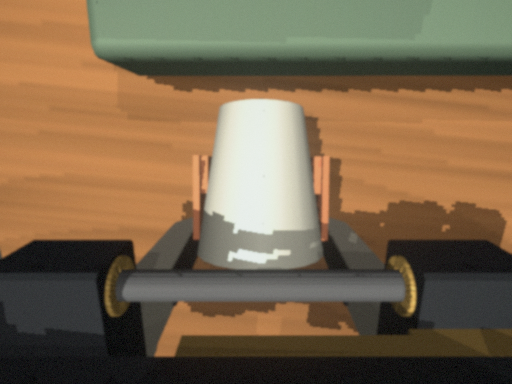

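```bash
python3 -m inch '[[-1,0,0,0,0],[-1,8,0,0,0],[-1,10,0,1,0],[-1,9,0,1,0],[-1,0,0,0,0],[-1,0,0,0,0],[-1,0,0,0,0],[-1,0,0,0,0]]';python3 plan.py 412 83 23 -84.3
```

```text
time_s: 26.75
tcp_pos: [413.8, 84.4, 20.4]
tcp_rot: [0.998, 0.051, 0.031, -0.002]
wrist_force: [0.5, 0.6, 0.6]
opening: 92.8
t 26.75 tcp [413.8  84.4  20.4] yang -84.1 tilt [ 0.061  0.007 -0.998] j [-0.07  0.29  2.14  0.02  0.64  1.38] F [0.5 0.6 0.6] open 92.8
world d [-1.8 -1.4  2.6] tool d [-1.8  1.2 -2.7]
turn (tool) 0.003
tool d after turn [-1.9  1.2 -2.6]
```

```bash
python3 -m inch '[[-1,-1,1,-3,0],[0.5,0,0,0,0],[1,0,0,0,0],[1,0,0,0,0],[1,0,0,0,0],[1,0,0,0,0],[1,0,0,-8,0],[1,0,0,-12,0]]';python3 plan.py 412 83 62 -84.3;python3 - <<'E'
from h import *
save('side','side23');save('scene','scene23');save('wrist','w23')
a=cv2.imread('pics/side23.png');b=cv2.imread('pics/scene23.png')
cv2.imwrite('pics/c23.png',np.hstack([cv2.resize(a[120:240,150:250],None,fx=4,fy=4,interpolation=2),cv2.resize(b[100:220,250:350],None,fx=4,fy=4,interpolation=2)]))
E
```

```text
time_s: 27.55
tcp_pos: [408.7, 83.1, 43.1]
tcp_rot: [0.998, 0.051, 0.028, -0.002]
wrist_force: [-0.7, 0.2, -2.3]
opening: 63.7
t 27.55 tcp [408.7  83.1  43.1] yang -84.1 tilt [ 0.056  0.008 -0.998] j [-0.08  0.24  2.13  0.02  0.71  1.38] F [-0.7  0.2 -2.3] open 63.7
world d [ 3.3 -0.1 18.9] tool d [  4.4   0.4 -18.7]
turn (tool) 0.003
tool d after turn [  3.3   0.4 -18.9]
```

View pics/c23.png

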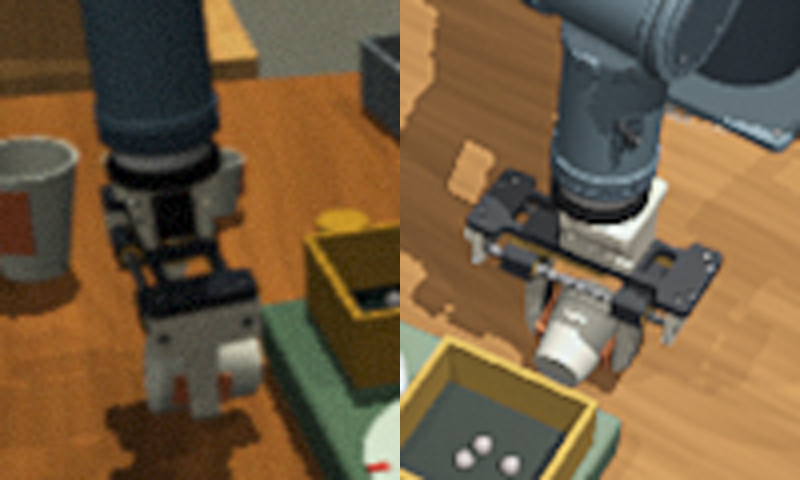

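```bash
python3 -m inch '[[1,0,0,-8,0],[1,0,0,-10,0],[1,4,0,-5,0],[1,5,0,0,0],[1,0,0,0,0],[1,0,0,0,0],[1,0,0,0,0],[1,0,0,0,0]]';python3 plan.py 429 84 69 -84.3;python3 - <<'E'
from h import *
save('wrist','w24')
E
```

```text
time_s: 28.5
tcp_pos: [417.8, 83.9, 68.5]
tcp_rot: [0.998, 0.051, 0.029, -0.002]
wrist_force: [0.4, 0.1, -2.2]
opening: 64.0
t 28.5 tcp [417.8  83.9  68.5] yang -84.1 tilt [ 0.058  0.008 -0.998] j [-0.07  0.21  2.09  0.02  0.79  1.38] F [ 0.4  0.1 -2.2] open 64.0
world d [11.2  0.1  0.5] tool d [11.2  1.1  0.2]
turn (tool) 0.003
tool d after turn [11.2  1.  -0.5]
```

View pics/w24.png

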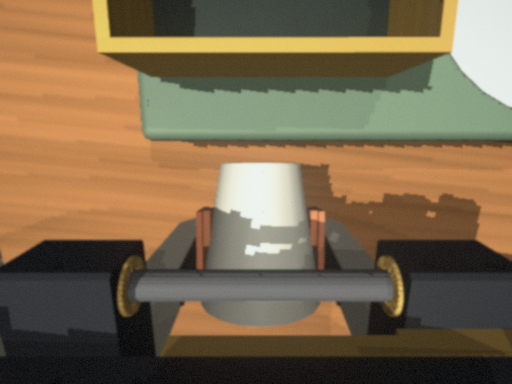

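```bash
python3 - <<'E'
from h import *
print(ray('wrist',(262,132),50),ray('wrist',(262,163),83),ray('wrist',(262,163),62))
E
```

```text
[476.40776191  88.47616276  50.        ] [462.7886261   87.20247229  83.        ] [460.3252923   86.85726707  62.        ]
```

```bash
python3 -m inch '[[1,7,0,0,0],[1,7,0,0,0],[1,4,0,-1,0],[1,3,0,-3,0],[1,3,0,-4,0],[1,2,0,-2,0],[1,0,0,0,0],[1,0,0,0,0]]';python3 plan.py 451 84 87 -84.3;python3 - <<'E'
from h import *
save('wrist','w25');save('side','side25')
a=cv2.imread('pics/side25.png');b=cv2.imread('pics/w25.png')
cv2.imwrite('pics/c25.png',np.hstack([cv2.resize(a[120:216,170:260],None,fx=4,fy=4,interpolation=2),b[:,100:450]]))
E
```

```text
time_s: 29.35
tcp_pos: [438.2, 86.5, 77.7]
tcp_rot: [0.998, 0.052, 0.02, -0.002]
wrist_force: [0.7, -0.2, -1.5]
opening: 63.7
t 29.35 tcp [438.2  86.5  77.7] yang -84.1 tilt [ 0.041  0.007 -0.999] j [-0.06  0.23  2.02  0.01  0.85  1.4 ] F [ 0.7 -0.2 -1.5] open 63.7
world d [12.8 -2.5  9.3] tool d [12.9  3.8 -8.8]
turn (tool) 0.004
tool d after turn [12.5  3.7 -9.3]
```

View pics/c25.png

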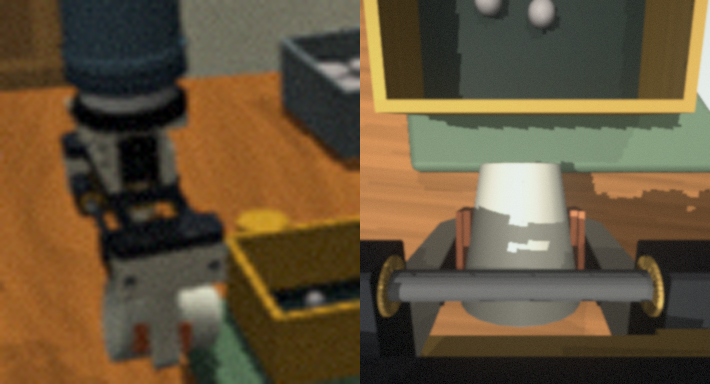

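```bash
python3 -m inch '[[1,-8,0,0,0],[1,0,0,7,0],[1,0,0,6,0],[1,5,0,0,0],[1,5,0,0,0],[1,5,0,0,0],[1,3,0,-1,0],[1,0,0,0,0]]';python3 plan.py 451 84 87 -84.3;python3 - <<'E'
from h import *
save('wrist','w26');save('side','side26')
a=cv2.imread('pics/side26.png');b=cv2.imread('pics/w26.png')
cv2.imwrite('pics/c26.png',np.hstack([cv2.resize(a[120:216,170:260],None,fx=4,fy=4,interpolation=2),b[:,100:450]]))
E
```

```text
time_s: 30.25
tcp_pos: [429.0, 86.9, 59.4]
tcp_rot: [0.999, 0.053, 0.001, -0.002]
wrist_force: [-0.1, 0.0, -0.8]
opening: 63.7
t 30.25 tcp [429.   86.9  59.4] yang -83.9 tilt [ 0.001  0.005 -1.   ] j [-0.06  0.27  2.02  0.01  0.85  1.4 ] F [-0.1  0.  -0.8] open 63.7
world d [22.  -2.9 27.6] tool d [ 21.6   5.1 -27.6]
turn (tool) 0.006
tool d after turn [ 21.5   5.1 -27.6]
```

View pics/c26.png

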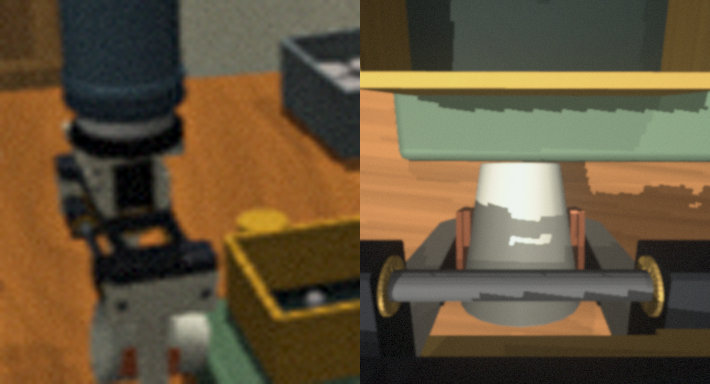

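```bash
python3 -m inch '[[1,-3,0,-4,0],[1,0,0,-4,0],[1,8,0,0,0],[1,10,0,0,0],[1,10,0,-4,0],[1,10,0,-5,0],[1,0,0,0,0],[1,0,0,0,0]]';python3 plan.py 451 84 87 -84.3;python3 - <<'E'
from h import *
save('wrist','w27');save('side','side27')
a=cv2.imread('pics/side27.png');b=cv2.imread('pics/w27.png')
cv2.imwrite('pics/c27.png',np.hstack([cv2.resize(a[120:216,170:260],None,fx=4,fy=4,interpolation=2),b[:,100:450]]))
E
```

```text
time_s: 31.15
tcp_pos: [439.5, 88.6, 72.1]
tcp_rot: [0.998, 0.055, -0.027, -0.001]
wrist_force: [1.0, -0.2, -0.9]
opening: 63.5
t 31.15 tcp [439.5  88.6  72.1] yang -83.7 tilt [-0.054 -0.001 -0.999] j [-0.05  0.3   1.94 -0.    0.96  1.42] F [ 1.  -0.2 -0.9] open 63.5
world d [11.5 -4.6 14.9] tool d [ 10.1   5.7 -15.5]
turn (tool) 0.01
tool d after turn [ 11.    5.7 -14.9]
```

View pics/c27.png

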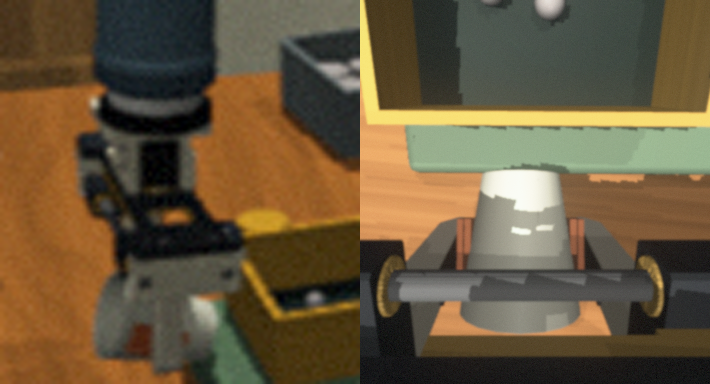

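```bash
python3 -m inch '[[1,8,0,-3,0],[1,9,0,-4,0],[1,9,0,-4,0],[1,8,0,-2,0],[1,0,0,0,0],[1,0,0,0,0],[1,0,0,0,0],[1,0,0,0,0]]';python3 plan.py 462 84 92 -84.3;python3 - <<'E'
from h import *
save('wrist','w28');save('side','side28');save('scene','scene28')
a=cv2.imread('pics/side28.png');b=cv2.imread('pics/scene28.png')
cv2.imwrite('pics/c28.png',np.hstack([cv2.resize(a[120:216,170:260],None,fx=4,fy=4,interpolation=2),cv2.resize(b[110:206,240:340],None,fx=4,fy=4,interpolation=2)]))
E
```

```text
time_s: 32.05
tcp_pos: [454.6, 90.7, 79.5]
tcp_rot: [0.997, 0.056, -0.05, 0.0]
wrist_force: [-2.2, -0.4, -2.0]
opening: 63.3
t 32.05 tcp [454.6  90.7  79.5] yang -83.6 tilt [-0.099 -0.006 -0.995] j [-0.04  0.34  1.86 -0.01  1.04  1.43] F [-2.2 -0.4 -2. ] open 63.3
world d [ 7.4 -6.7 12.5] tool d [  5.3   7.4 -13.2]
turn (tool) 0.013
tool d after turn [  6.7   7.4 -12.5]
```

View pics/c28.png

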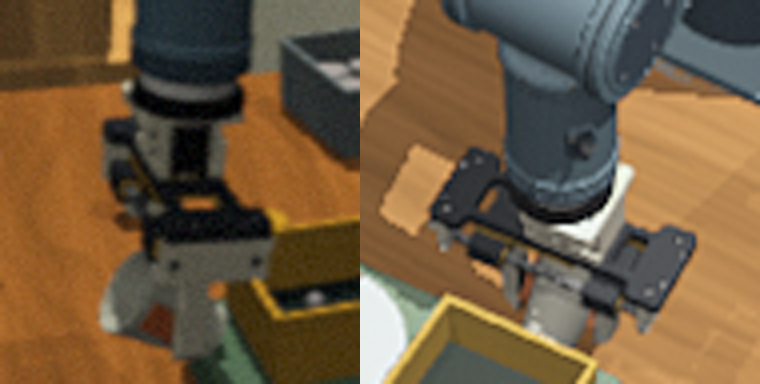

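View pics/w28.png

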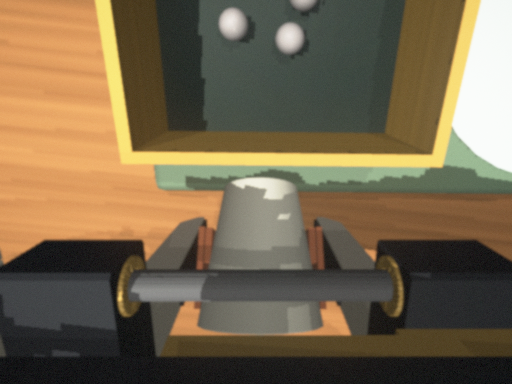

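```bash
python3 -m inch '[[1,8,0,-4,0],[1,9,0,-5,0],[1,9,0,-4,0],[1,8,0,-2,0],[1,6,0,0,0],[1,0,0,0,0],[1,0,0,0,0],[1,0,0,0,0]]';python3 plan.py 462 84 92 -84.3;python3 - <<'E'
from h import *
save('wrist','w29');save('side','side29');save('scene','scene29')
a=cv2.imread('pics/side29.png');b=cv2.imread('pics/w29.png')
cv2.imwrite('pics/c29.png',np.hstack([cv2.resize(a[120:216,170:260],None,fx=4,fy=4,interpolation=2),b[:,80:450]]))
E
```

```text
time_s: 33.0
tcp_pos: [474.1, 94.3, 86.9]
tcp_rot: [0.996, 0.057, -0.075, 0.001]
wrist_force: [-3.6, -0.9, 0.3]
opening: 63.7
t 33.0 tcp [474.1  94.3  86.9] yang -83.4 tilt [-0.149 -0.01  -0.989] j [-0.02  0.39  1.77 -0.02  1.14  1.44] F [-3.6 -0.9  0.3] open 63.7
world d [-12.1 -10.3   5.1] tool d [-13.8   8.8  -3.1]
turn (tool) 0.015
tool d after turn [-13.    9.   -5.1]
```

View pics/c29.png

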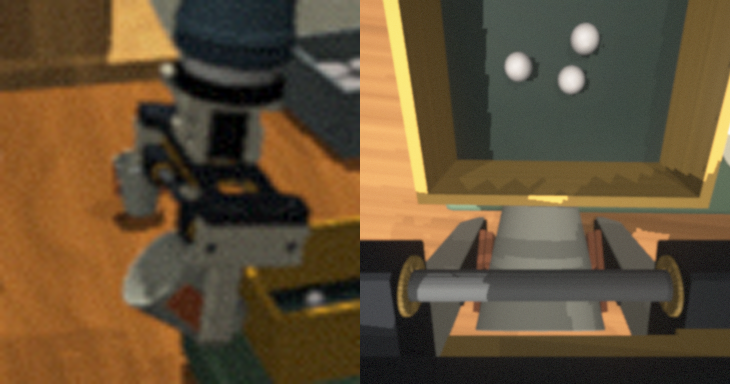

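```bash
python3 -m inch '[[1,0,0,-5,0],[1,0,0,-7,0],[1,4,0,-2,0],[1,6,0,0,0],[1,6,0,0,0],[1,0,0,0,0],[1,0,0,0,0],[1,0,0,0,0]]';python3 plan.py 462 84 92 -84.3;python3 - <<'E'
from h import *
save('wrist','w30');save('side','side30');save('scene','scene30')
a=cv2.imread('pics/side30.png');b=cv2.imread('pics/scene30.png')
cv2.imwrite('pics/c30.png',np.hstack([cv2.resize(a[130:210,170:260],None,fx=4.4,fy=4.4,interpolation=2),cv2.resize(b[120:200,240:340],None,fx=4.4,fy=4.4,interpolation=2)]))
E
```

```text
time_s: 33.95
tcp_pos: [474.4, 95.2, 99.6]
tcp_rot: [0.994, 0.058, -0.094, 0.001]
wrist_force: [-4.5, -0.5, -3.2]
opening: 63.6
t 33.95 tcp [474.4  95.2  99.6] yang -83.3 tilt [-0.188 -0.014 -0.982] j [-0.02  0.39  1.72 -0.02  1.21  1.44] F [-4.5 -0.5 -3.2] open 63.6
world d [-12.4 -11.2  -7.6] tool d [-12.    9.8   9.9]
turn (tool) 0.017
tool d after turn [-13.5   9.9   7.6]
```

View pics/c30.png

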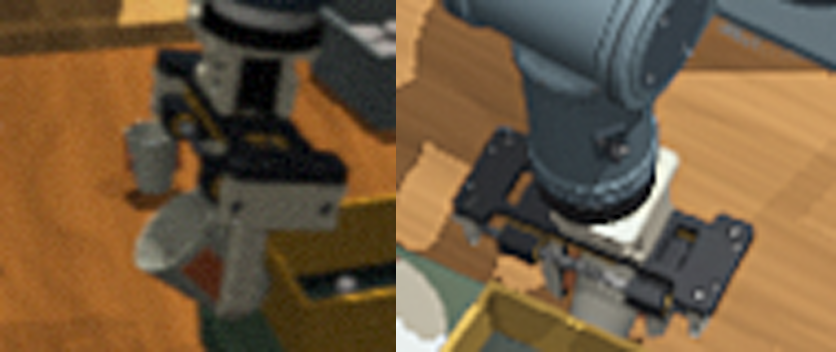

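View pics/w30.png

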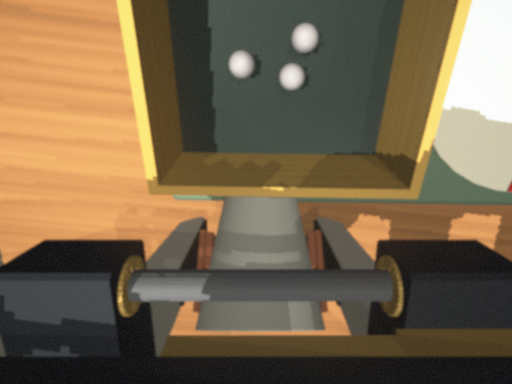

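```bash
python3 -m inch '[[1,9,0,-3,0],[1,10,0,-3,0],[1,10,0,-3,0],[1,10,0,-2,0],[1,10,0,-2,0],[1,8,0,-2,0],[1,0,0,0,0],[1,0,0,0,0]]';python3 plan.py 462 84 92 -84.3;python3 - <<'E'
from h import *
save('wrist','w31');save('side','side31');save('scene','scene31')
a=cv2.imread('pics/side31.png');b=cv2.imread('pics/scene31.png')
cv2.imwrite('pics/c31.png',np.hstack([cv2.resize(a[130:210,170:260],None,fx=4.4,fy=4.4,interpolation=2),cv2.resize(b[120:200,240:340],None,fx=4.4,fy=4.4,interpolation=2)]))
E
```

```text
time_s: 34.9
tcp_pos: [475.9, 96.1, 99.5]
tcp_rot: [0.985, 0.06, -0.16, 0.006]
wrist_force: [-3.7, -0.3, -0.5]
opening: 63.6
t 34.9 tcp [475.9  96.1  99.5] yang -83.1 tilt [-0.314 -0.03  -0.949] j [-0.01  0.48  1.61 -0.03  1.37  1.45] F [-3.7 -0.3 -0.5] open 63.6
world d [-13.9 -12.1  -7.5] tool d [-12.1  10.4  11.8]
turn (tool) 0.021
tool d after turn [-15.   10.7   7.5]
```

View pics/c31.png

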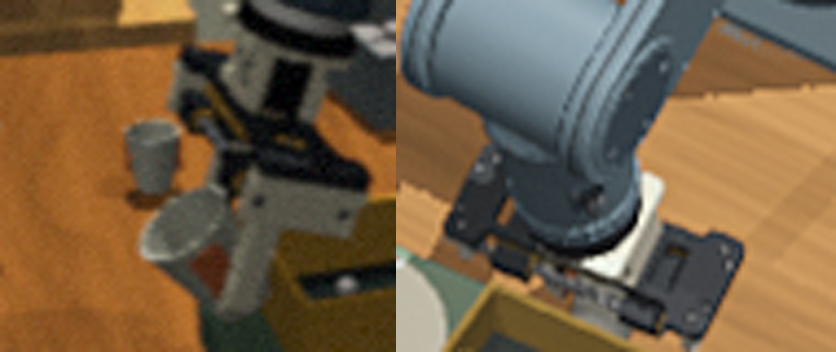

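```bash
python3 -m inch '[[1,10,0,-4,0],[1,11,0,-4,0],[1,11,0,-4,0],[1,11,0,-3,0],[1,11,0,-3,0],[1,10,0,-3,0],[1,0,0,0,0],[1,0,0,0,0]]';python3 plan.py 462 84 92 -84.3;python3 - <<'E'
from h import *
save('wrist','w32');save('side','side32');save('scene','scene32')
a=cv2.imread('pics/side32.png');b=cv2.imread('pics/scene32.png')
cv2.imwrite('pics/c32.png',np.hstack([cv2.resize(a[130:210,170:260],None,fx=4.4,fy=4.4,interpolation=2),cv2.resize(b[120:200,240:340],None,fx=4.4,fy=4.4,interpolation=2)]))
E
```

```text
time_s: 35.85
tcp_pos: [492.1, 98.9, 100.9]
tcp_rot: [0.974, 0.061, -0.22, 0.01]
wrist_force: [-3.9, 0.2, -0.4]
opening: 63.5
t 35.85 tcp [492.1  98.9 100.9] yang -83.0 tilt [-0.427 -0.046 -0.903] j [ 0.01  0.58  1.47 -0.04  1.53  1.46] F [-3.9  0.2 -0.4] open 63.5
world d [-30.1 -14.9  -8.9] tool d [-24.8  11.2  21.6]
turn (tool) 0.024
tool d after turn [-31.4  11.9   8.9]
```

View pics/c32.png

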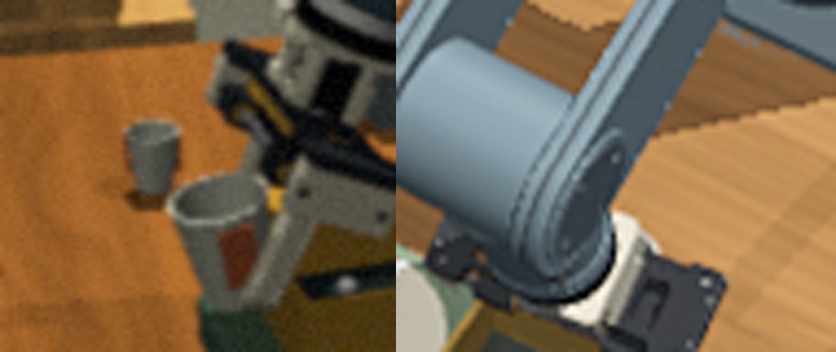

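```bash
python3 plan.py 488 99 135; python3 plan.py 420 140 135 | tail -1
```

```text
t 36.0 tcp [492.1  99.  100.9] yang -83.0 tilt [-0.427 -0.046 -0.903] j [ 0.01  0.58  1.47 -0.04  1.53  1.46] F [-4.7 -1.1 -0.9] open 63.5
world d [-4.1  0.  34.1] tool d [-18.3  -0.8 -29. ]
world d [-72.1  41.   34.1] tool d [-74.6 -49.8  -1.8]
```

```bash
python3 -m inch '[[1,-6,0,-9,0],[1,-6,0,-10,0],[1,-6,0,-10,0],[1,-13,-10,6,0],[1,-14,-13,7,0],[1,-14,-13,7,0],[1,-14,-13,7,0],[1,0,0,0,0]]';python3 plan.py 420 140 60;python3 - <<'E'
from h import *
save('side','side33');save('scene','scene33')
a=cv2.imread('pics/side33.png');b=cv2.imread('pics/scene33.png')
cv2.imwrite('pics/c33.png',np.hstack([cv2.resize(a[110:210,150:250],None,fx=4,fy=4,interpolation=2),cv2.resize(b[100:200,260:360],None,fx=4,fy=4,interpolation=2)]))
E
```

```text
time_s: 36.8
tcp_pos: [432.3, 140.8, 143.3]
tcp_rot: [0.977, 0.06, -0.202, 0.009]
wrist_force: [0.4, -0.1, -0.6]
opening: 63.4
t 36.8 tcp [432.3 140.8 143.3] yang -83.1 tilt [-0.395 -0.042 -0.918] j [ 0.08  0.43  1.59 -0.01  1.52  1.53] F [ 0.4 -0.1 -0.6] open 63.4
world d [-12.3  -0.8 -83.3] tool d [21.8 -0.2 81.3]
```

View pics/c33.png

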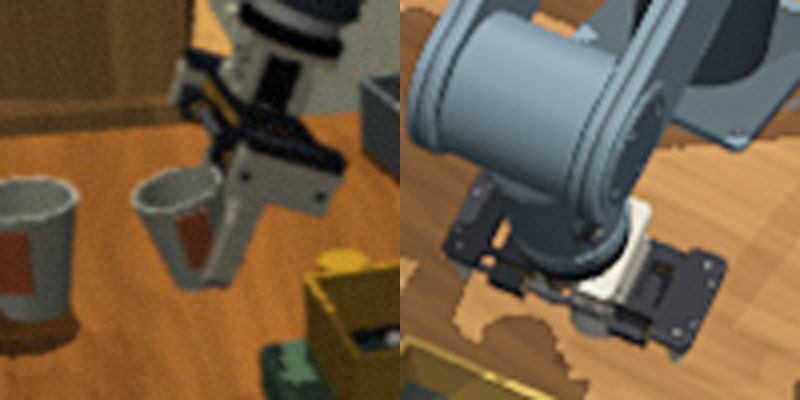

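```bash
python3 - <<'E'
from h import *
def rayy(px,y):
    K,Rm,t=cam('side'); o=-Rm.T@t; d=Rm.T@np.linalg.inv(K)@np.array([px[0],px[1],1.]); return o+d*(y-o[1])/d[1]
for p in[(183,285),(225,280),(137,205),(222,178)]: print(p,rayy((p[0]/4+150,p[1]/4+110),138))
E
python3 plan.py 420 140 75|tail -1
```

```text
(183, 285) [413.37714303 138.         112.19250666]
(225, 280) [443.26252675 138.         112.98396217]
(137, 205) [385.98007943 138.         176.64080139]
(222, 178) [445.13144055 138.         191.43138276]
world d [-14.4   0.3 -68.1] tool d [13.8 -1.7 68.2]
```

```bash
python3 -m inch '[[1,4,0,10,0],[1,6,0,14,0],[1,6,0,14,0],[1,6,0,14,0],[1,6,0,13,0],[1,4,0,10,0],[1,0,0,0,0],[1,0,0,0,0]]';python3 plan.py 420 140 40;python3 - <<'E'
from h import *
save('side','side34');save('scene','scene34')
a=cv2.imread('pics/side34.png');b=cv2.imread('pics/scene34.png')
cv2.imwrite('pics/c34.png',np.hstack([cv2.resize(a[130:230,150:250],None,fx=4,fy=4,interpolation=2),cv2.resize(b[100:200,260:360],None,fx=4,fy=4,interpolation=2)]))
E
```

```text
time_s: 37.7
tcp_pos: [443.2, 136.2, 55.7]
tcp_rot: [0.979, 0.057, -0.197, 0.01]
wrist_force: [-0.1, 0.4, -0.4]
opening: 63.5
t 37.7 tcp [443.2 136.2  55.7] yang -83.4 tilt [-0.384 -0.041 -0.922] j [ 0.07  0.55  1.65 -0.02  1.34  1.53] F [-0.1  0.4 -0.4] open 63.5
world d [-23.2   3.8 -15.7] tool d [-14.7  -6.4  23.2]
```

View pics/c34.png

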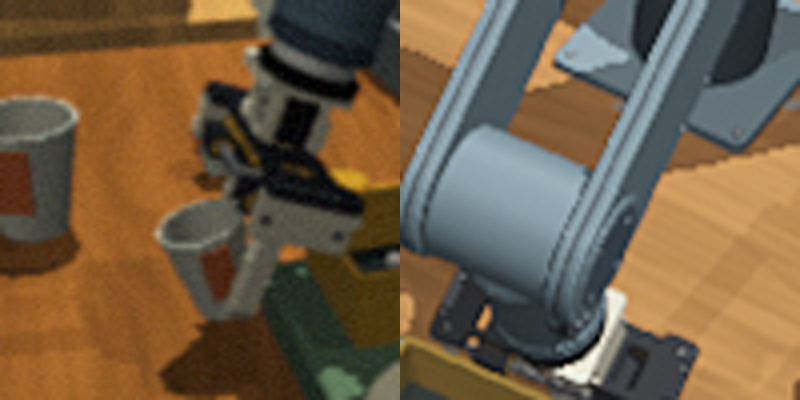

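```bash
python3 -m inch '[[1,-9,0,4,0],[1,-10,0,4,0],[1,1,0,4,0],[1,2,0,5,0],[1,2,0,4,0],[1,0,0,0,0],[1,0,0,0,0],[1,0,0,0,0]]';python3 plan.py 420 140 40;python3 - <<'E'
from h import *
save('side','side35');
a=cv2.imread('pics/side35.png')
cv2.imwrite('pics/c35.png',cv2.resize(a[140:230,150:250],None,fx=6,fy=6,interpolation=2))
E
```

```text
time_s: 38.6
tcp_pos: [421.3, 134.0, 42.6]
tcp_rot: [0.979, 0.057, -0.194, 0.01]
wrist_force: [-0.4, -0.4, -1.7]
opening: 63.1
t 38.6 tcp [421.3 134.   42.6] yang -83.3 tilt [-0.38  -0.041 -0.924] j [ 0.07  0.53  1.72 -0.02  1.28  1.53] F [-0.4 -0.4 -1.7] open 63.1
world d [-1.3  6.  -2.6] tool d [ 0.4 -6.1  2.6]
```

View pics/c35.png

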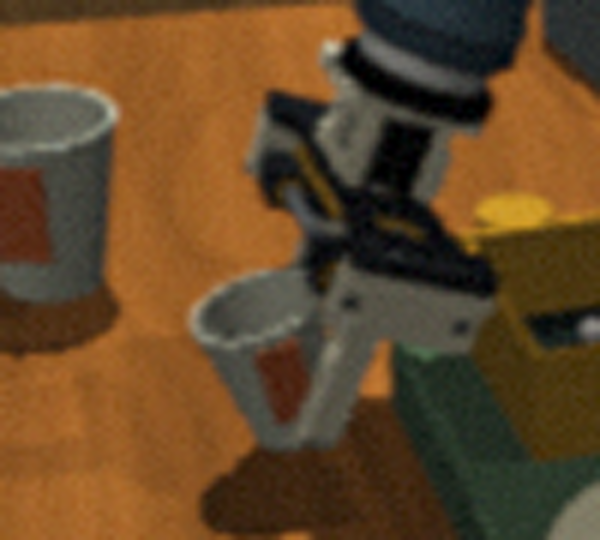

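```bash
python3 -m inch '[[1,2,0,4,0],[1,2,0,5,0],[1,2,0,5,0],[1,3,0,6,0],[1,3,0,6,0],[1,0,0,0,0],[1,0,0,0,0],[1,0,0,0,0]]';python3 plan.py 420 140 40;python3 - <<'E'
from h import *
save('side','side36');
a=cv2.imread('pics/side36.png')
cv2.imwrite('pics/c36.png',cv2.resize(a[140:230,150:250],None,fx=6,fy=6,interpolation=2))
E
```

```text
time_s: 39.45
tcp_pos: [429.4, 134.8, 20.5]
tcp_rot: [0.98, 0.056, -0.188, 0.01]
wrist_force: [-0.9, 0.9, -2.3]
opening: 62.8
t 39.45 tcp [429.4 134.8  20.5] yang -83.5 tilt [-0.368 -0.04  -0.929] j [ 0.07  0.57  1.73 -0.02  1.23  1.53] F [-0.9  0.9 -2.3] open 62.8
world d [-9.4  5.2 19.5] tool d [-15.4  -6.3 -14.9]
```

View pics/c36.png

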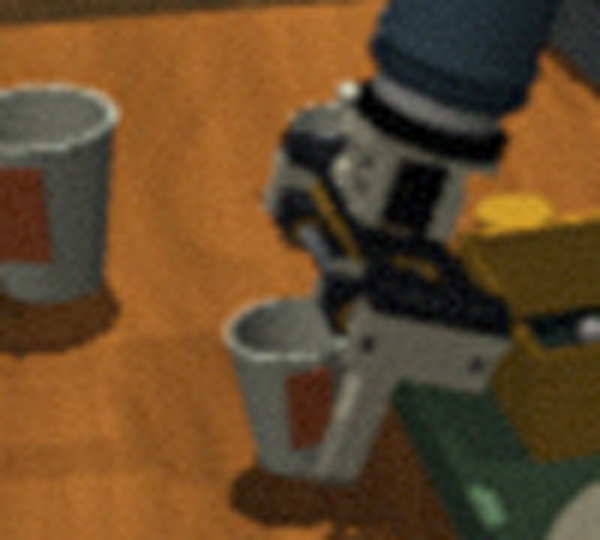

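```bash
python3 -m inch '[[0,0,0,0,0],[-0.4,0,0,0,0],[-0.5,0,0,0,0],[-1,0,0,0,0],[-1,0,0,0,0],[-1,0,0,0,0],[-1,0,0,0,0],[-1,0,0,0,0]]';python3 plan.py 460 134 60;python3 - <<'E'
from h import *
save('side','side37');
a=cv2.imread('pics/side37.png')
cv2.imwrite('pics/c37.png',cv2.resize(a[140:230,150:250],None,fx=6,fy=6,interpolation=2))
E
```

```text
time_s: 40.3
tcp_pos: [428.7, 134.7, 19.5]
tcp_rot: [0.98, 0.056, -0.189, 0.01]
wrist_force: [-0.3, -0.6, 0.1]
opening: 93.4
t 40.3 tcp [428.7 134.7  19.5] yang -83.5 tilt [-0.37  -0.04  -0.928] j [ 0.07  0.57  1.73 -0.02  1.23  1.53] F [-0.3 -0.6  0.1] open 93.4
world d [31.3 -0.7 40.5] tool d [ 13.7   4.2 -49.2]
```

View pics/c37.png

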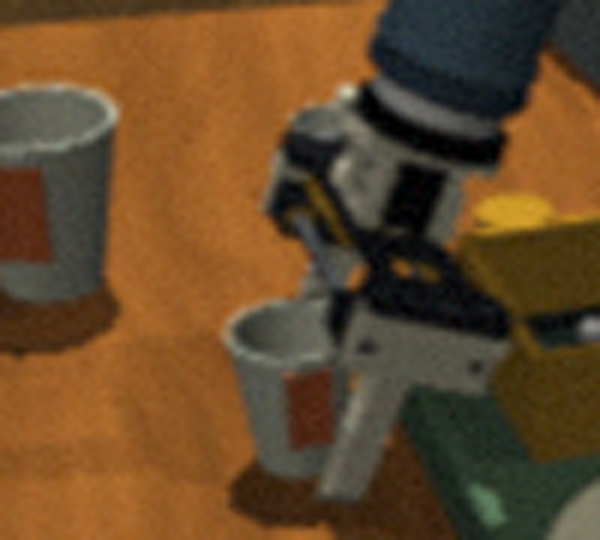

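```bash
python3 -m inch '[[-1,-3,0,-8,0],[-1,-5,0,-13,0],[-1,-5,0,-14,0],[-1,-6,0,-16,0],[-1,-6,0,-16,0],[-1,-6,0,-16,0],[-1,-6,0,-16,0],[-1,0,0,0,0]]';python3 plan.py 565 -125 200 5;python3 - <<'E'
from h import *
save('side','side38');save('scene','scene38')
a=cv2.imread('pics/side38.png');b=cv2.imread('pics/scene38.png')
cv2.imwrite('pics/c38.png',np.hstack([cv2.resize(a[110:240,150:250],None,fx=4,fy=4,interpolation=2),cv2.resize(b[110:240,230:330],None,fx=4,fy=4,interpolation=2)]))
E
```

```text
time_s: 41.15
tcp_pos: [433.1, 134.9, 136.2]
tcp_rot: [0.981, 0.056, -0.186, 0.01]
wrist_force: [0.3, -0.8, -0.4]
opening: 93.2
t 41.15 tcp [433.1 134.9 136.2] yang -83.5 tilt [-0.364 -0.04  -0.93 ] j [ 0.07  0.42  1.63 -0.02  1.47  1.53] F [ 0.3 -0.8 -0.4] open 93.2
world d [ 131.9 -259.9   63.8] tool d [ 70.8 273.1 -97. ]
turn (tool) -1.544
tool d after turn [-270.4  108.8  -63.8]
```

View pics/c38.png

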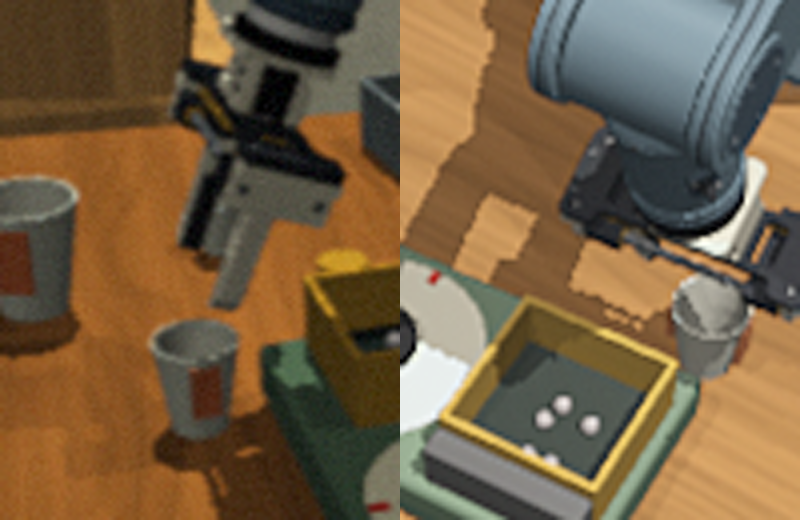

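```bash
python3 - <<'E'
from h import *
s=cam('scene');d=cam('side')
b=cv2.imread('pics/scene38.png')
cv2.imwrite('pics/v.png',cv2.resize(b[100:230,110:260],None,fx=5,fy=4.6,interpolation=2))
print(ray(s,(158,144),80),ray(d,(296,334),80))
print([(np.round(x['position']).tolist(),x['conf']) for x in look_for('dial_post','scene')])
E
python3 plan.py 570 -125 185
```

```text
[ 564.32084592 -369.48957522   80.        ] [ 527.60821621 -421.43024585   80.        ]
[([220.0, 192.0], 0.6)]
t 41.3 tcp [431.3 134.7 133.4] yang -83.5 tilt [-0.369 -0.04  -0.929] j [ 0.07  0.42  1.63 -0.02  1.47  1.53] F [ 0.   0.5 -0.4] open 92.8
world d [ 138.7 -259.7   51.6] tool d [ 81.1 273.7 -88.7]
```

View pics/v.png

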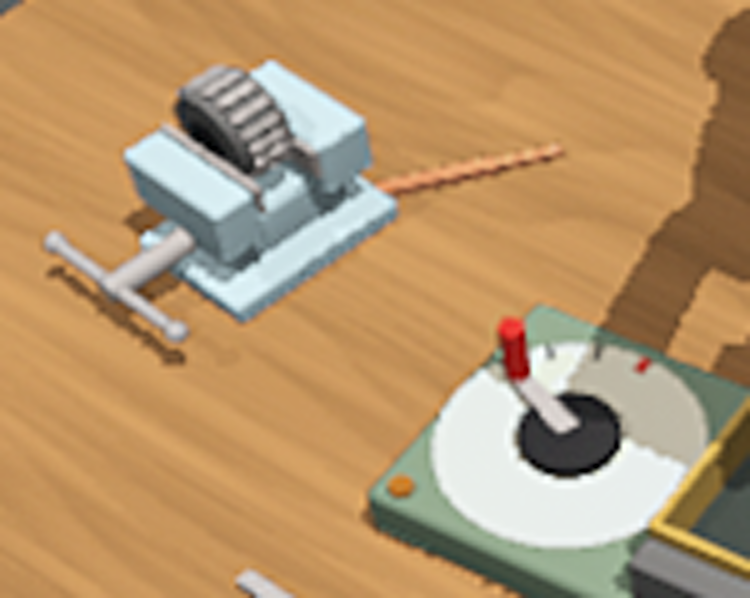

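```bash
python3 - <<'E'
from h import *
print(ray('scene',(512/5+110,326/4.6+100),116))
im=cv2.imread('pics/side38.png');cv2.imwrite('pics/sp.png',cv2.resize(im[200:280,230:330],None,fx=6,fy=6,interpolation=2))
E
```

```text
[ 570.42843758 -122.12392847  116.        ]
```

```bash
python3 -m inch '[[-1,0,10,-12,0],[-1,8,30,-12,0],[-1,8,34,-12,0],[-1,10,35,-10,0],[-1,10,35,-10,0],[-1,12,35,-10,0],[-1,12,35,-8,0],[-1,12,25,-6,0]]';python3 plan.py 570 -125 160
```

```text
time_s: 42.1
tcp_pos: [555.5, -101.9, 179.9]
tcp_rot: [0.979, 0.059, -0.195, 0.01]
wrist_force: [-0.4, 0.5, 0.3]
opening: 92.9
t 42.1 tcp [ 555.5 -101.9  179.9] yang -83.2 tilt [-0.381 -0.042 -0.924] j [-0.29  0.57  1.26 -0.15  1.67  1.18] F [-0.4  0.5  0.3] open 92.9
world d [ 14.5 -23.1 -19.9] tool d [18.3 24.8 13.8]
```

View pics/sp.png

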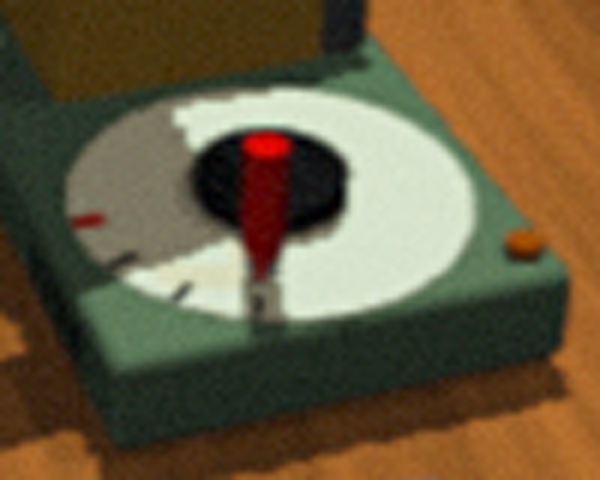

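```bash
python3 -m inch '[[-1,6,8,5,0],[-1,6,8,5,0],[-1,6,7,5,0],[-1,0,0,0,0],[-1,0,0,0,0],[-1,0,0,0,0],[-1,0,0,0,0],[-1,0,0,0,0]]';python3 plan.py 570 -123.5 98; python3 - <<'E'
from h import *
save('side','side39');save('scene','scene39');save('wrist','w39')
a=cv2.imread('pics/side39.png');b=cv2.imread('pics/scene39.png')
print(ray('side',(274.6,224.3),116))
cv2.imwrite('pics/c39.png',np.hstack([cv2.resize(a[150:280,230:330],None,fx=4,fy=4,interpolation=2),cv2.resize(b[110:240,170:270],None,fx=4,fy=4,interpolation=2)]))
E
```

```text
time_s: 42.9
tcp_pos: [568.2, -124.6, 155.5]
tcp_rot: [0.978, 0.059, -0.198, 0.008]
wrist_force: [-0.1, 0.2, -0.2]
opening: 93.5
t 42.9 tcp [ 568.2 -124.6  155.5] yang -83.2 tilt [-0.386 -0.04  -0.922] j [-0.31  0.62  1.23 -0.16  1.65  1.15] F [-0.1  0.2 -0.2] open 93.5
world d [  1.8   1.1 -57.5] tool d [24.1 -0.5 52.2]
[ 569.73045294 -130.83211681  116.        ]
```

View pics/c39.png

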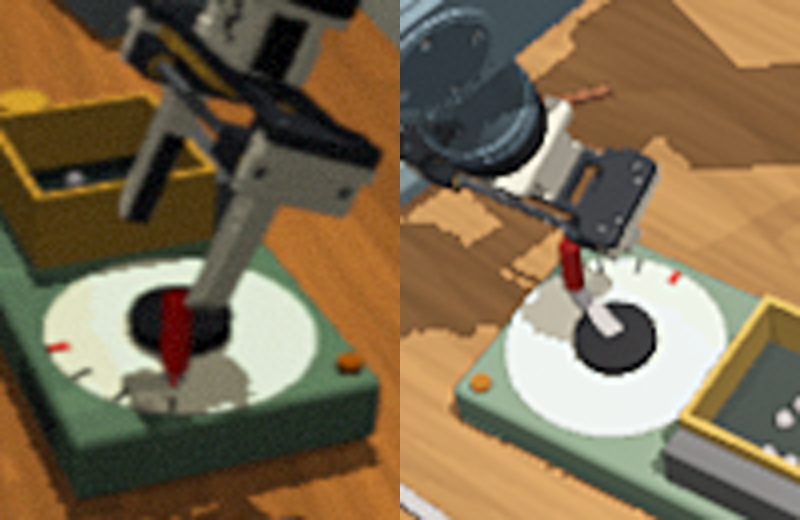

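View pics/w39.png

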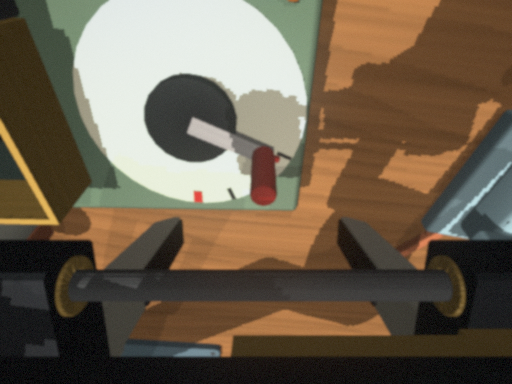

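```bash
python3 -m inch '[[-1,5,0,10,0],[-1,6,0,13,0],[-1,6,0,13,0],[-1,5,0,11,0],[-1,0,0,0,0],[-1,0,0,0,0],[-1,0,0,0,0],[-1,0,0,0,0]]';python3 plan.py 570 -123.5 98; python3 - <<'E'
from h import *
save('side','side40');save('scene','scene40');save('wrist','w40')
a=cv2.imread('pics/side40.png');b=cv2.imread('pics/scene40.png')
cv2.imwrite('pics/c40.png',np.hstack([cv2.resize(a[150:280,230:330],None,fx=4,fy=4,interpolation=2),cv2.resize(b[110:240,170:270],None,fx=4,fy=4,interpolation=2)]))
E
```

```text
time_s: 43.85
tcp_pos: [569.6, -124.2, 97.4]
tcp_rot: [0.978, 0.058, -0.199, 0.008]
wrist_force: [0.4, 0.2, -0.5]
opening: 93.3
t 43.85 tcp [ 569.6 -124.2   97.4] yang -83.3 tilt [-0.389 -0.039 -0.921] j [-0.31  0.68  1.29 -0.16  1.55  1.17] F [ 0.4  0.2 -0.5] open 93.3
world d [0.4 0.7 0.6] tool d [ 0.2 -0.6 -0.7]
```

View pics/c40.png

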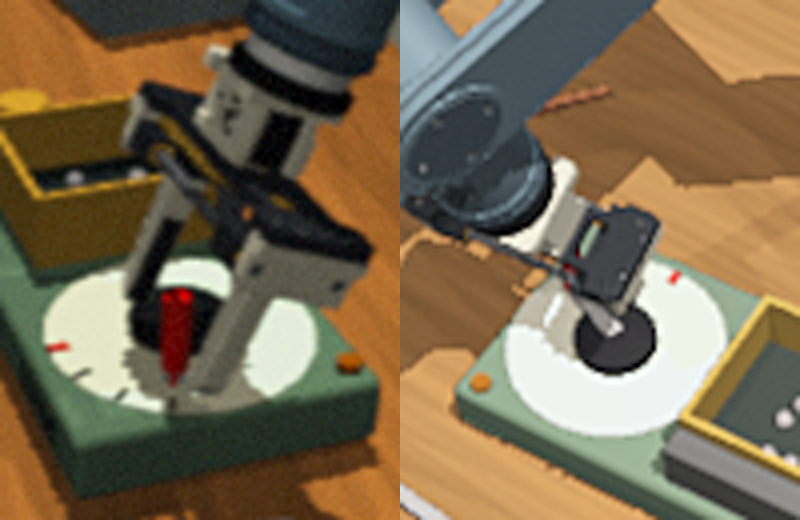

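View pics/w40.png

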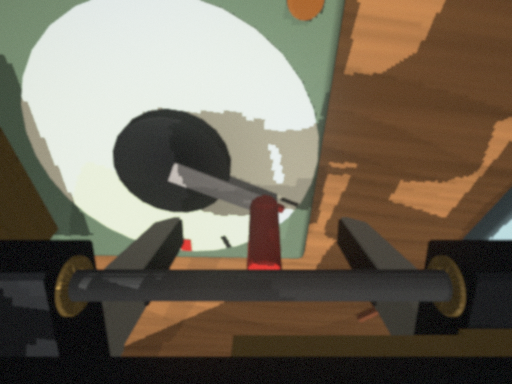

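```bash
python3 -m inch '[[0,0,0,0,0],[1,0,0,0,0],[1,0,0,0,0],[1,0,0,0,0],[1,0,0,0,0],[1,0,0,0,0],[1,0,0,0,0],[1,0,0,0,0]]';python3 plan.py 549.4 -111 98
```

```text
time_s: 44.8
tcp_pos: [570.2, -124.4, 98.7]
tcp_rot: [0.978, 0.058, -0.198, 0.008]
wrist_force: [0.5, 0.4, -0.8]
opening: 33.6
t 44.8 tcp [ 570.2 -124.4   98.7] yang -83.3 tilt [-0.386 -0.039 -0.922] j [-0.31  0.68  1.28 -0.16  1.55  1.17] F [ 0.5  0.4 -0.8] open 33.6
world d [-20.8  13.4  -0.7] tool d [-17.3 -15.7   8.1]
```

```bash
python3 -m inch '[[1,0,0,0,0],[1,0,0,0,0],[1,0,0,0,0],[1,0,0,0,0],[1,0,0,0,0],[1,0,0,0,0],[1,0,0,0,0],[1,0,0,0,0]]'; cat > arc.py <<'E'
from h import *
s=get_state();Rm=R.from_quat(s['tcp_rot']).as_matrix()
ax=np.array([589.7,-68.0]); m=.0988
P=lambda d:np.r_[ax+60*np.array([np.cos(4.276-d+m),np.sin(4.276-d+m)]),98]
v=s['tcp_pos'][:2]-ax; print('tcp',np.round(s['tcp_pos'],1),'r',np.hypot(*v),'d est',(4.276+m-np.arctan2(v[1],v[0]))%(2*np.pi),'tilt',np.round(Rm[:,2],2),'F',np.round(s['wrist_force'],1),s['opening'],s['time_s'])
for d in np.arange(0,1.3,.15): print(round(d,2),np.round(P(d),1),'step',np.round(Rm.T@(P(d+.15)-P(d)),1),'from here',np.round(Rm.T@(P(d)-s['tcp_pos']),1))
E
python3 arc.py
```

```text
time_s: 45.6
tcp_pos: [570.3, -126.3, 98.7]
tcp_rot: [0.978, 0.058, -0.198, 0.01]
wrist_force: [-0.2, -0.8, -0.4]
opening: 17.6
tcp [ 570.3 -126.3   98.7] r 61.3962799886575 d est 6.266708654224491 tilt [-0.39 -0.04 -0.92] F [-0.2 -0.8 -0.4] 17.571889978395756 45.6
0.0 [ 569.8 -124.6   98. ] step [-7.1 -4.6  3. ] from here [-0.  -1.7  0.7]
0.15 [ 561.6 -121.    98. ] step [-6.4 -5.7  2.7] from here [-7.2 -6.2  3.8]
0.3 [ 554.  -116.2   98. ] step [-5.6 -6.6  2.4] from here [-13.6 -11.9   6.5]
0.45 [ 547.2 -110.3   98. ] step [-4.6 -7.5  2. ] from here [-19.2 -18.5   8.9]
0.6 [ 541.3 -103.5   98. ] step [-3.5 -8.1  1.5] from here [-23.8 -26.   10.8]
0.75 [536.6 -95.9  98. ] step [-2.4 -8.6  1. ] from here [-27.3 -34.1  12.3]
0.9 [533.  -87.6  98. ] step [-1.1 -8.9  0.5] from here [-29.6 -42.8  13.4]
1.05 [530.7 -78.9  98. ] step [ 0.1 -9.  -0. ] from here [-30.8 -51.7  13.9]
1.2 [529.7 -70.   98. ] step [ 1.3 -8.9 -0.5] from here [-30.7 -60.7  13.9]
```

```bash
python3 -m inch '[[1,-4,-3,2,0],[1,-5,-3,2,0],[1,-5,-4,2,0],[1,-4,-4,2,0],[1,-4,-5,2,0],[1,-3,-5,1,0],[1,-3,-5,1,0],[1,-2,-4,1,0]]'; python3 arc.py | head -1
```

```text
time_s: 46.4
tcp_pos: [542.8, -110.4, 98.6]
tcp_rot: [0.981, 0.056, -0.185, 0.022]
wrist_force: [3.0, -8.4, -0.2]
opening: 18.0
tcp [ 542.8 -110.4   98.6] r 63.26184655096879 d est 0.4977700885055265 tilt [-0.36 -0.06 -0.93] F [ 3.  -8.4 -0.2] 17.986147475752894 46.4
```

```bash
python3 -m inch '[[1,-2,-7,1,0],[1,-2,-7,1,0],[1,-2,-7,1,0],[1,-1,-8,0,0],[1,-1,-8,0,0],[1,0,-8,0,0],[1,0,-7,0,0],[1,0,-6,0,0]]'; python3 arc.py | head -1; python3 - <<'E'
from h import *
save('side','side41');save('scene','scene41')
a=cv2.imread('pics/side41.png');b=cv2.imread('pics/scene41.png')
cv2.imwrite('pics/c41.png',np.hstack([cv2.resize(a[150:280,230:330],None,fx=4,fy=4,interpolation=2),cv2.resize(b[110:240,170:270],None,fx=4,fy=4,interpolation=2)]))
E
python3 arc.py|head -1
```

```text
time_s: 47.2
tcp_pos: [520.9, -74.0, 98.3]
tcp_rot: [0.98, 0.051, -0.19, 0.038]
wrist_force: [-0.5, -8.6, -0.6]
opening: 17.4
tcp [520.9 -74.   98.3] r 69.01505170132194 d est 1.1459517688605256 tilt [-0.37 -0.09 -0.92] F [-0.5 -8.6 -0.6] 17.4014626198301 47.2
tcp [520.8 -73.4  98.3] r 69.14944192139362 d est 1.155601596321251 tilt [-0.37 -0.09 -0.92] F [-1.1 -8.1 -1.2] 17.57795964057831 47.3
```

View pics/c41.png

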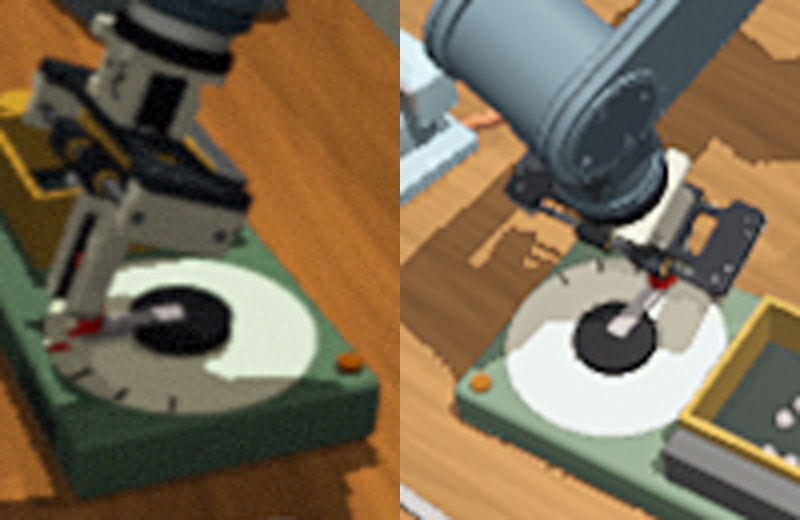

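```bash
python3 - <<'E'
from h import *
m=.0988;C=np.array([589.7,-68.])
def ang(c,p,off,z):
    P=ray(c,(p[0]/4+off[0],p[1]/4+off[1]),z)[:2];v=P-C;return np.round(P,1),np.hypot(*v).round(1),round((4.276+m-np.arctan2(v[1],v[0]))%6.283,3)
print('side arm/post base',ang('side',(92,328),(230,150),66))
print('scene post low',ang('scene',(658,287),(170,110),66),ang('scene',(658,283),(170,110),75))
print('red mark side',ang('side',(58,348),(230,150),51),'click marks',ang('side',(80,377),(230,150),51),ang('side',(122,395),(230,150),51),ang('side',(172,404),(230,150),51))
for c,o in(('side',(230,150)),('scene',(170,110))):
  for d in(1.0,1.1,1.2,1.3):
    a=4.276+m-d; print(c,d,np.round((proj(c,[[C[0]+60*np.cos(a),C[1]+60*np.sin(a),66],[C[0]+60*np.cos(a),C[1]+60*np.sin(a),116]])-o)*4))
b=cv2.imread('pics/scene41.png');a=cv2.imread('pics/side41.png')
cv2.imwrite('pics/c42.png',np.hstack([cv2.resize(a[205:255,230:280],None,fx=8,fy=8,interpolation=2),cv2.resize(b[165:215,210:260],None,fx=8,fy=8,interpolation=2)]))
E
```

```text
side arm/post base (array([530.2, -79.5]), np.float64(60.6), np.float64(1.043))
scene post low (array([351., 193.]), np.float64(353.7), np.float64(2.063)) (array([354.4, 193.6]), np.float64(351.8), np.float64(2.071))
red mark side (array([509.4, -75. ]), np.float64(80.6), np.float64(1.146)) click marks (array([ 516.2, -108. ]), np.float64(83.7), np.float64(0.736)) (array([ 536.8, -131.2]), np.float64(82.5), np.float64(0.36)) (array([ 563.7, -146.3]), np.float64(82.5), np.float64(6.266))
side 1.0 [[ 95. 330.]
 [ 95. 261.]]
side 1.1 [[ 91. 325.]
 [ 91. 257.]]
side 1.2 [[ 88. 320.]
 [ 88. 252.]]
side 1.3 [[ 86. 315.]
 [ 86. 247.]]
scene 1.0 [[245. 275.]
 [241. 235.]]
scene 1.1 [[252. 278.]
 [248. 237.]]
scene 1.2 [[258. 281.]
 [255. 240.]]
scene 1.3 [[264. 284.]
 [261. 244.]]
```

View pics/c42.png

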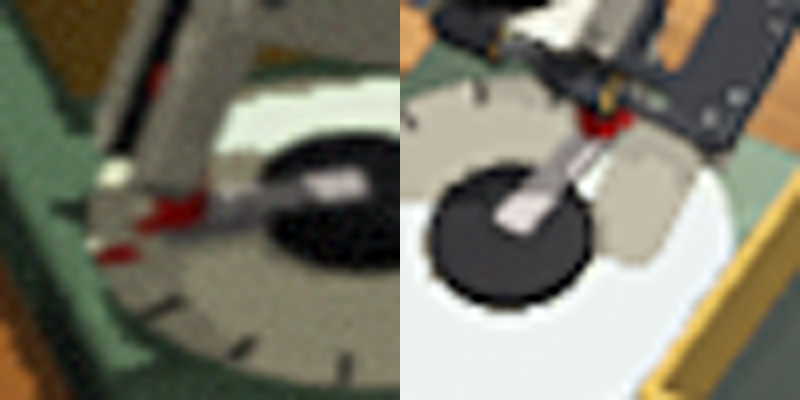

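```bash
python3 -m inch '[[1,1.5,-3,0,0],[1,1.5,-3,0,0],[1,1.5,-3,0,0],[1,1.5,-3,0,0],[1,1.5,-3,0,0],[1,1,-3,0,0],[1,1,-3,0,0],[1,1,-3,0,0]]'; python3 arc.py | head -1; python3 - <<'E'
from h import *
save('side','side43');save('scene','scene43')
a=cv2.imread('pics/side43.png');b=cv2.imread('pics/scene43.png')
cv2.imwrite('pics/c43.png',np.hstack([cv2.resize(a[205:255,230:280],None,fx=8,fy=8,interpolation=2),cv2.resize(b[165:215,210:260],None,fx=8,fy=8,interpolation=2)]))
E
python3 arc.py|head -1
```

```text
time_s: 48.1
tcp_pos: [519.8, -67.8, 98.2]
tcp_rot: [0.977, 0.047, -0.199, 0.052]
wrist_force: [-2.5, -11.1, 0.4]
opening: 17.6
tcp [519.8 -67.8  98.2] r 69.93634310817161 d est 1.2356437592970915 tilt [-0.38 -0.12 -0.92] F [ -2.5 -11.1   0.4] 17.613750294806454 48.1
tcp [519.8 -67.6  98.2] r 69.918279093651 d est 1.238496442778393 tilt [-0.38 -0.12 -0.92] F [ -2.  -10.    0.7] 17.719965677737733 48.2
```

View pics/c43.png

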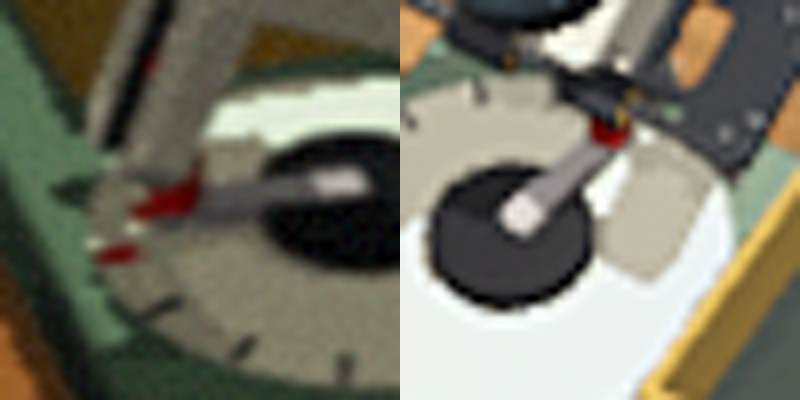

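```bash
python3 - <<'E'
from h import *
from scipy.optimize import minimize_scalar
m=.0988;C=np.array([589.7,-68.])
B=lambda d,z:np.array([[C[0]+60*np.cos(4.276+m-d),C[1]+60*np.sin(4.276+m-d),z]])
obs0={'side':(273.7,245.0),'scene':(213.6,182.2)}
for tag,o in(('41',{'side':(251.5,231.6),'scene':(235.6,180.3)}),('43',{'side':(250.9,230.4),'scene':(236.25,181)})):
  for z in(66,72):
    r=[]
    for c in('side','scene'):
        b=np.array(obs0[c])-proj(c,B(0,66))[0]
        f=minimize_scalar(lambda d:np.sum((proj(c,B(d,z))[0]+b-o[c])**2),bounds=(.6,1.6),method='bounded');r.append((c,round(f.x,3),round(f.fun**.5,2),b.round(1)))
    print(tag,z,r)
E
```

```text
41 66 [('side', np.float64(1.432), np.float64(0.17), array([0.5, 4.7])), ('scene', np.float64(1.198), np.float64(1.83), array([0.2, 1.8]))]
41 72 [('side', np.float64(1.291), np.float64(0.52), array([0.5, 4.7])), ('scene', np.float64(1.233), np.float64(0.85), array([0.2, 1.8]))]
43 66 [('side', np.float64(1.517), np.float64(0.81), array([0.5, 4.7])), ('scene', np.float64(1.246), np.float64(1.54), array([0.2, 1.8]))]
43 72 [('side', np.float64(1.38), np.float64(0.85), array([0.5, 4.7])), ('scene', np.float64(1.285), np.float64(0.59), array([0.2, 1.8]))]
```

```bash
python3 -m inch '[[1,1,-1.7,0,0],[1,1,-1.7,0,0],[1,1,-1.7,0,0],[1,1,-1.7,0,0],[1,1,-1.7,0,0],[1,1,-2,0,0],[1,1,-2.2,0,0],[1,1,-2.2,0,0]]'; python3 arc.py | head -1; python3 - <<'E'
from h import *
save('side','side44');save('scene','scene44')
a=cv2.imread('pics/side44.png');b=cv2.imread('pics/scene44.png')
cv2.imwrite('pics/c44.png',np.hstack([cv2.resize(a[205:255,230:280],None,fx=8,fy=8,interpolation=2),cv2.resize(b[165:215,210:260],None,fx=8,fy=8,interpolation=2)]))
cv2.imwrite('pics/c45.png',np.hstack([cv2.resize(a[130:230,160:290],None,fx=3,fy=4,interpolation=2),cv2.resize(b[150:250,220:330],None,fx=3.5,fy=4,interpolation=2)]))
E
python3 arc.py|head -1
```

```text
time_s: 49.0
tcp_pos: [519.5, -67.5, 98.3]
tcp_rot: [0.976, 0.044, -0.204, 0.063]
wrist_force: [-2.2, -10.1, 1.8]
opening: 17.8
tcp [519.5 -67.5  98.3] r 70.15537795156138 d est 1.2403286063230712 tilt [-0.39 -0.14 -0.91] F [ -2.2 -10.1   1.8] 17.764421693895986 49.0
tcp [519.5 -67.5  98.3] r 70.1584755426055 d est 1.2405418214357709 tilt [-0.39 -0.14 -0.91] F [ -2.1 -10.2   0.5] 17.74005657921867 49.1
```

View pics/c44.png

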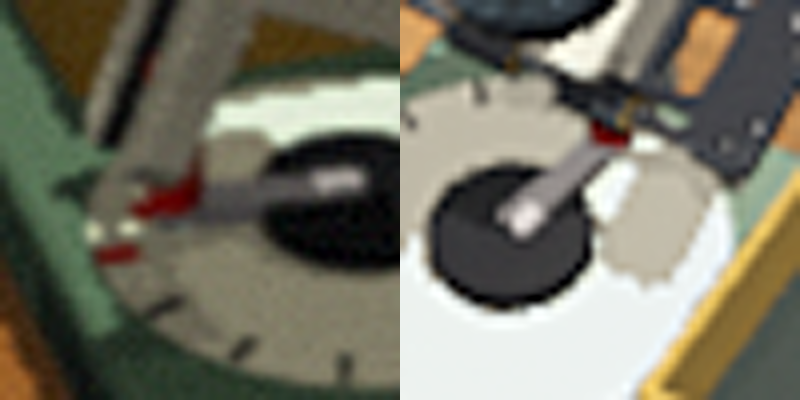

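View pics/c45.png

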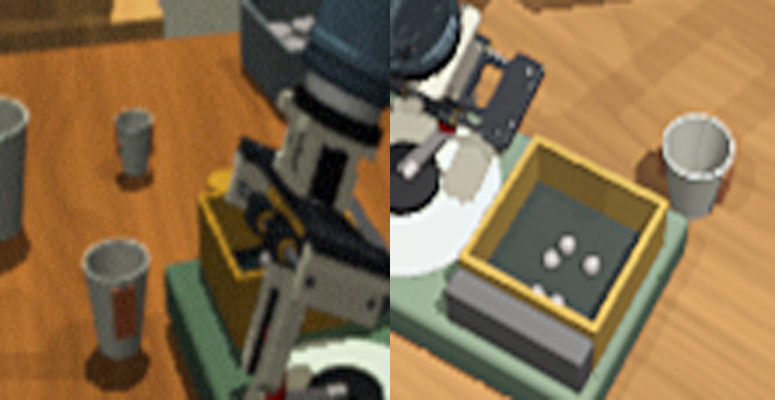

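```bash
python3 - <<'E'
from h import *
s=cam('scene')
def dirn(a,b):
    A=ray(s,a,66);B=ray(s,b,66);v=(B-A)[:2];return np.arctan2(v[1],v[0])%6.283,np.hypot(*v)
im=cv2.imread('pics/scene0.png')
cv2.imwrite('pics/a0.png',np.hstack([cv2.resize(im[165:215,200:250],None,fx=8,fy=8,interpolation=2),cv2.resize(cv2.imread('pics/scene44.png')[165:215,210:260],None,fx=8,fy=8,interpolation=2)]))
a0,_=dirn((563/5+110,423/4.6+100),(527/5+110,388/4.6+100))
for p1,p2 in(((522,217),(605,143)),((518,212),(600,140)),((522,217),(600,146))):
    f=lambda p:((p[0]-400+.5)/8-.5+210,(p[1]+.5)/8-.5+165)
    a1,l=dirn(f(p1),f(p2));print(a0,a1,a0-a1,4.276+.0988-a1)
E
```

```text
4.4417383094621865 3.058427426243604 1.3833108832185825 1.3163725737563956
4.4417383094621865 3.051362800346038 1.3903755091161485 1.3234371996539616
4.4417383094621865 3.0692759540633774 1.3724623553988091 1.3055240459366222
```

View pics/a0.png

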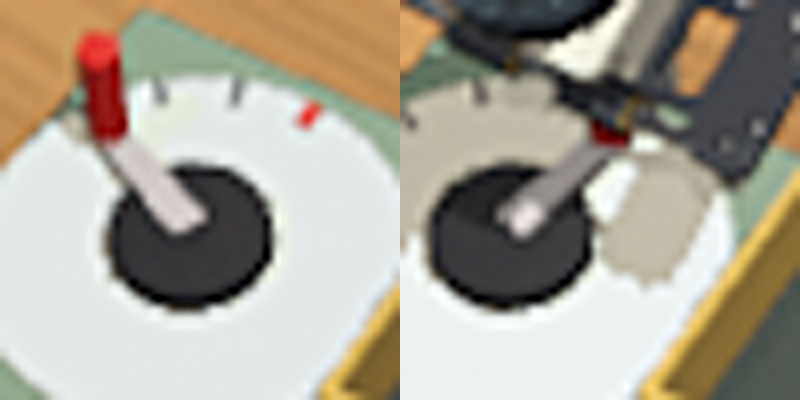

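```bash
python3 -m inch '[[1,1,-1,0,0],[1,0,-0.5,0,0],[1,0,0,0,0],[1,0,0,0,0],[1,0,0,0,0],[1,0,-0.5,0,0],[1,0,-1,0,0],[1,0,-1.5,0,0]]'; python3 arc.py | head -1
```

```text
time_s: 49.9
tcp_pos: [519.5, -68.8, 98.3]
tcp_rot: [0.976, 0.043, -0.204, 0.067]
wrist_force: [1.2, -8.5, -1.2]
opening: 17.9
tcp [519.5 -68.8  98.3] r 70.24324565292274 d est 1.2223435672840752 tilt [-0.39 -0.15 -0.91] F [ 1.2 -8.5 -1.2] 17.945239773339654 49.9
```

```bash
python3 -m inch '[[1,0,1,0,0],[1,0,1,0,0],[1,0,1,0,0],[1,0,1,0,0],[1,0,0,0,0],[1,0,-0.5,0,0],[1,0,-1,0,0],[1,0,-1.5,0,0]]'; python3 arc.py | head -1;  python3 - <<'E'
from h import *
save('side','side46');save('scene','scene46')
a=cv2.imread('pics/side46.png');b=cv2.imread('pics/scene46.png')
cv2.imwrite('pics/c46.png',np.hstack([cv2.resize(a[205:255,230:280],None,fx=8,fy=8,interpolation=2),cv2.resize(b[165:215,210:260],None,fx=8,fy=8,interpolation=2)]))
E
python3 arc.py|head -1
```

```text
time_s: 50.7
tcp_pos: [519.2, -70.2, 98.5]
tcp_rot: [0.976, 0.043, -0.205, 0.068]
wrist_force: [0.0, -7.4, -1.7]
opening: 17.7
tcp [519.2 -70.2  98.5] r 70.48733880121544 d est 1.2014523084010866 tilt [-0.39 -0.15 -0.91] F [ 0.  -7.4 -1.7] 17.70116035790139 50.7
tcp [519.2 -70.2  98.5] r 70.50454227779812 d est 1.202247110576402 tilt [-0.39 -0.15 -0.91] F [ 1.2 -6.1 -0.9] 17.796062997633207 50.8
```

View pics/c46.png

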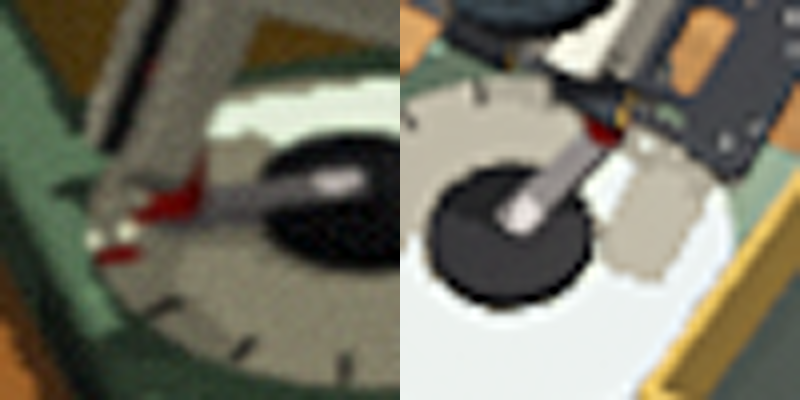

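```bash
python3 -c "
from bench import *
print(sign_off())"; python3 arc.py|head -1
```

```text
the job is handed in; nothing more can be done
None
the job is handed in; nothing more can be done
```

The job is handed in at 50.8 s of the 64 s limit. All three steps look done in my last checks, but sign-off gave no verdict.

- **Balls:** I took the 64 mm cup by its lugs and tipped it over the tray's near rim. A wrist picture right after the pour counted all six balls in the tray. In the last scene picture five show, and the sixth is probably hidden behind a tray wall.
- **Cup:** The cup slid in the grip during the pour. I laid it on the bench and re-gripped it. I levered it upright against the housing edge and tray wall, set it down and let go. It stands upright and untouched in the last pictures.
- **Dial:** I gripped the red post and drove it past clicks 1 and 2 to the third. The gripper still holds it with about 6–7 N of wrist force, and the reading is steady.
- **Dial angle, where estimates disagreed:** The gripper position puts the dial at about 1.20–1.25 rad. Readings of the pointer in the pictures ran higher, 1.29–1.38 at the furthest point, so I backed it off and re-estimated about 1.22–1.26 by eye. A side-camera reading went up to about 1.5 rad, which I discarded because the post's base was badly identified there. My best estimate is inside the 1.04–1.36 window, with about 0.1 rad of margin at the top.
- **Tool tilt:** The tool ended about 0.4 rad off vertical from pushing against the tray wall.
- **Bystanders:** I never went near the shims, key bar or punch, but I did not measure their final positions.

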